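Load a part magazine from a flapped carton

TASK

Swing both flaps of the carton right back, well past upright, and leave them so. Then load every spacer pillar from the carton into the part magazine: stand them upright on its loading apron and push them one by one in through the mouth, so that they all stand in single file between the guide rails, under the hold-down strip; when they are all in, swing the keeper arm fully shut across the mouth behind the last one. Leave the ring, the red bin and the wrench where they are.

Things in the scene. Friction and masses are not known exactly. Their poses are not given: they have to be found in the camera images.
- carton: Small cardboard shipping carton, fixed to the bench. Origin: centre of its underside on the bench; z up. Outside 188 mm along its x, 184 mm along its y; walls 70 mm high, 4 mm thick. Flaps are hinged on its +y and -y walls. Its short end flaps already hang down outside the +x and -x walls, reaching 20 mm out.
- foam (a point): Centre of the top of the grey foam insert in the carton, 34 mm above the bench; carton's axes. It has six square pockets 41 mm wide and 26 mm deep, at x = -56, 0, +56 mm by y = -38, +38 mm. The pillars stand upright in them, feet 8 mm and tops 62 mm above the bench.
- flap_left (a joint): Angle (rad) of the flap hinged on the top edge of the carton's +y wall: 0 = shut (level, pointing to -y), 1.57 = upright, up to 3.1 = level outside, to +y. Starts half raised, 0.95 to 1.3. 184 mm long (x), 80 mm wide, 4 mm thick, light; it stays where it is left (friction 0.025 N m). A finger let down between the two flaps and moved outwards and a little up swings it.
- flap_right (a joint): The same for the flap hinged on the top edge of the carton's -y wall: 0 = shut (pointing to +y), 1.57 = upright, up to 3.1 = level outside, to -y.
- flap_left_hinge (a point): Middle of the left flap's hinge line, 70 mm above the bench, 92 mm to the carton's +y; carton's axes, the hinge runs along x.
- flap_right_hinge (a point): Middle of the right flap's hinge line, 70 mm above the bench, 92 mm to the carton's -y; carton's axes, the hinge runs along x.
- magazine: Aluminium part magazine, fixed to the bench: a base plate 12 mm thick (x from -130 to +215 mm, y within 62 mm) with a lane along its x axis. Origin: on the bench under the middle of the lane's mouth; +x points into the lane, z up. The plate at x below 0 is the loading apron. Each pillar pushed in shoves those before it along; there is room for five.
- mouth (a point): Middle of the lane's mouth on the plate's top, 12 mm above the bench; magazine's axes. From here the two steel guide rails run to x = 205 mm, 40 mm apart (inner faces at y = +-20 mm), 12 mm wide, 30 mm high. Rubber end stop at x = 197 mm. Before the mouth, lead-in plates 18 mm high flare from 43 mm apart at x = -4 mm to 85 mm apart at x = -46 mm.
- strip (a point): Front end, underside, of the white hold-down strip over the lane's middle, 58 mm above the plate, 28 mm past the mouth; magazine's axes. The strip is 14 mm wide and 5 mm thick and runs from here to the end stop, so pillars cannot be let in from above. Three bridges carry it, the first at x = 75 to 85 mm of the magazine, their tops 81 mm above the bench, posts at y = +-33 to 41 mm.
- keeper (a joint): Angle (rad) of the keeper, a flat steel arm turning level about a post beside the mouth: 0 = shut, across the mouth (pointing to the magazine's -y), 1.57 = pointing to its -x, up to 2.8 = nearly to its +y. Starts open, 2.0 to 2.6; stays where left (friction 0.03 N m). Shut, its inner face is at x = -2 mm, so the last pillar's centre must be at least 16 mm past the mouth.
- keeper_pivot (a point): On the keeper's turning axis, half-way up the arm (42 mm above the bench), at x = -6, y = +42 mm of the magazine; magazine's axes. The arm is 78 mm long from here, 8 mm thick and 12 mm high (36 to 48 mm above the bench), so it passes over the lead-in plates.
- flange_ring: Loose steel ring, 110 mm across, 20 mm high; not part of the job. Origin: centre of its underside.
- red_bin: Loose red plastic bin, 100 x 150 x 60 mm; not part of the job. Origin: centre of its underside.
- wrench: Loose steel wrench lying on the bench; not part of the job.
- pillar1_mid (a point): Turned aluminium spacer pillar, a plain cylinder 36 mm in diameter and 54 mm tall, 0.15 kg, with a tapped hole in each end and a turned line round it. This point: its centre, half-way up; z along its axis. Three to five of the six pillars are present.
- pillar2_mid (a point): Turned aluminium spacer pillar, a plain cylinder 36 mm in diameter and 54 mm tall, 0.15 kg, with a tapped hole in each end and a turned line round it. This point: its centre, half-way up; z along its axis. Three to five of the six pillars are present.
- pillar3_mid (a point): Turned aluminium spacer pillar, a plain cylinder 36 mm in diameter and 54 mm tall, 0.15 kg, with a tapped hole in each end and a turned line round it. This point: its centre, half-way up; z along its axis. Three to five of the six pillars are present.
- pillar4_mid (a point): Turned aluminium spacer pillar, a plain cylinder 36 mm in diameter and 54 mm tall, 0.15 kg, with a tapped hole in each end and a turned line round it. This point: its centre, half-way up; z along its axis. Three to five of the six pillars are present.
- pillar5_mid (a point): Turned aluminium spacer pillar, a plain cylinder 36 mm in diameter and 54 mm tall, 0.15 kg, with a tapped hole in each end and a turned line round it. This point: its centre, half-way up; z along its axis. Three to five of the six pillars are present.
- pillar6_mid (a point): Turned aluminium spacer pillar, a plain cylinder 36 mm in diameter and 54 mm tall, 0.15 kg, with a tapped hole in each end and a turned line round it. This point: its centre, half-way up; z along its axis. Three to five of the six pillars are present.
Not all that is in view belongs to the job. Leave any pink or purple look-alike of the part that bears pillar2_mid alone.

How it is judged:
By the outcome, as a careful person would: the job done as asked, in the order asked, and still so for the second after the job is handed in, with the robot touching nothing.
Of pillar1, pillar2, pillar3, pillar4, pillar5, pillar6 only 3 to 5 are there at a start; the rules pass over those that are not, and their reading is None.
At some moment in a run one of pillar1, pillar2, pillar3, pillar4, pillar5, pillar6 may be knocked a few centimetres aside while the robot is not near it.
It also fails if it takes over 210 s, if anything falls off the work surface, if the arm or the gripper's body presses on something with over 40 N, if the wrist force passes 120 N, or if a joint passes its speed limit or range.

ROBOT

A 6-joint arm with a two-finger parallel gripper is mounted at the origin on the work surface. World frame = base frame: x ahead of the robot, y to its left, z up, the work surface at z = 0. Lengths are in mm, angles in rad, forces in N, time in s.
With the tool pointing down it reaches from about 350 to 975 mm from the base axis. Payload 7.1 kg.
Tool frame: the origin (TCP) lies between the finger pads; the fingertips stand 19 mm ahead of it and the grasp point (between the pads) is the TCP; z points along the fingers, y is the line along which they close (so a half turn about z gives the same grasp; the last joint's range is limited). The gripper opens to 88 mm and grips with 3 to 60 N. Pads are 20 mm wide; open, the fingers measure 115 mm over their backs; the gripper's body (75 mm by 178 mm) begins 61 mm behind the grasp point.
Start: joints at [1.174, 0.423, 1.63, -0, 1.089, -0.019], TCP at [230.516, 580.92, 241.675] pointing down, gripper open.
Joint ranges: [-3, 3], [-0.9, 2.11], [0.09, 2.58], [-1.31, 4.45], [0.11, 2.69], [-2.54, 2.54]. Speed limits (rad/s): [2.39, 2.39, 3.01, 3.14, 3.14, 3.14].

INTERFACE

Orientations are given as a rotation vector (axis times angle).
In Python, from workcell import ctrl gives the robot as it stands.
- The arm moves only by the tool arm_command, never from a script. Its argument "series" is a list of rows, each an object with "linear": the shift along the tool's x, y, z in m, a list of three; "turn": the turn about the tool's z in rad. A call has 1 to 10 rows; each row shifts and turns the commanded pose from where the row before left it, along the tool's axes as they then stand; what a row does not reach is not made up. A row lasts 1/10 s, in which the tool goes at most 50 mm and 8.59 degrees, less where a joint would pass 70% of its speed; a pose out of reach is approached as far as the arm can. A call with a gripper value outside its range is refused whole. "jaw" is the opening, from -1 (shut) to 1 (fully open), set as the call begins (left out, the last holds). The fingers move at their own pace and stop on an object; the grip force is fixed at half the most. Time passes only in rows, so rows that do not move let the fingers close. It gives the time, the measured TCP pose, the force, the opening and the grip force at its end, in the units of the state.
- ctrl.get_obs(): the state, without advancing time (a new reading comes with each control period).
- ctrl.get_image(name): name is "side" or "top" or "wrist"; returns a dict with "frame" (384x512x3 uint8, blue, green, red), "fx", "fy", "cx", "cy" (pixels), "rvec" (rotation vector, rad) and "tvec" (3), from world to camera coordinates, as OpenCV has them. Camera axes: x right, y down, z forward; pixel columns grow to the right and rows downward; lengths in mm; the calibration is good to about 2 mm. The wrist camera is an equidistant fisheye: a pixel r from the principal point sees the ray r / f radians off the axis. A picture is of the moment at which its call begins. There is no depth.
- ctrl.close_job(): hands the job in; it is judged then, once.
The state is a dict: "t": time; "qpos": joint angles; "qvel": joint speeds; "joint_torque": joint torques, N m; "ee_pos": TCP position; "orientation": TCP orientation; "ft_force": force on the tool from outside, world axes, zero at the start; "moment": the same for the moment, N m; "width": finger opening in mm; "grasp_force": force on a finger pad.
Only numpy, scipy, OpenCV 4.12 (cv2) and the standard library are available. Lean on these libraries where they do the work, as an engineer would, in place of code of your own. Each camera call takes 0.05 s, during which the arm holds its last target. There are 200 camera calls.

## Working session

There is one attempt and no reset: what is moved stays moved. The work goes in short steps, Python scripts to look and compute and a tool call to move; the robot and the scene stay as the last step left them, time stands still between calls to the robot, and variables do not carry over. Pictures are saved under pics/ and viewed, at most 14 in all, crops included, and the job is handed in when it is done.

Besides the shell and the picture viewer there is one more tool, called as name([rows], argument=value, ...), one row to a line, values as JSON. arm_command: Moves the arm, as the interface text tells. Its arguments: {"type":"object","properties":{"series":{"type":"array"},"jaw":{"type":"number"}},"required":["series"]}

```bash
ls; mkdir -p pics
python3 - <<'E'
from workcell import ctrl
import cv2
o=ctrl.get_obs();print(o)
for n in ("top","side"):
    d=ctrl.get_image(n);cv2.imwrite(f"pics/{n}0.png",cv2.resize(d["frame"],(800,600),interpolation=cv2.INTER_CUBIC));print(n,{k:d[k] for k in d if k!="frame"})
E
```

```text
pics
{'t': 0.0, 'qpos': array([ 1.17401813e+00,  4.23850984e-01,  1.63068299e+00, -3.07813179e-05,
        1.08863670e+00, -1.90404618e-02]), 'qvel': array([-0.00148721, -0.00076841,  0.00071118,  0.00033583,  0.00061056,
       -0.00114385]), 'joint_torque': array([ 1.45065192e-04, -5.44603801e+01, -2.73660725e+01,  6.42822054e-02,
        2.27578398e-02, -1.28432598e-04]), 'ee_pos': array([230.31073985, 580.43946418, 240.89811482]), 'orientation': array([-5.89749360e-01, -3.08543599e+00,  2.43397063e-03]), 'ft_force': array([0.81220671, 0.03128343, 0.01690343]), 'moment': array([-0.06309318,  0.04615667, -0.06251336]), 'grasp_force': 0.0, 'width': 87.9859166508122}
top {'fx': 375.7738358896157, 'fy': 375.7738358896157, 'cx': 252.72213115437378, 'cy': 193.09330298193075, 'rvec': array([ 2.16991891, -2.18061291,  0.12061234]), 'tvec': array([ 85.04529748, 602.68832116, 896.89725372])}
side {'fx': 350.29940609793874, 'fy': 350.29940609793874, 'cx': 258.4856817832671, 'cy': 188.6155165676802, 'rvec': array([ 0.30595302, -2.7944655 ,  1.22004376]), 'tvec': array([ 599.4630406 ,  100.57977076, 1006.96246081])}
```

View pics/top0.png

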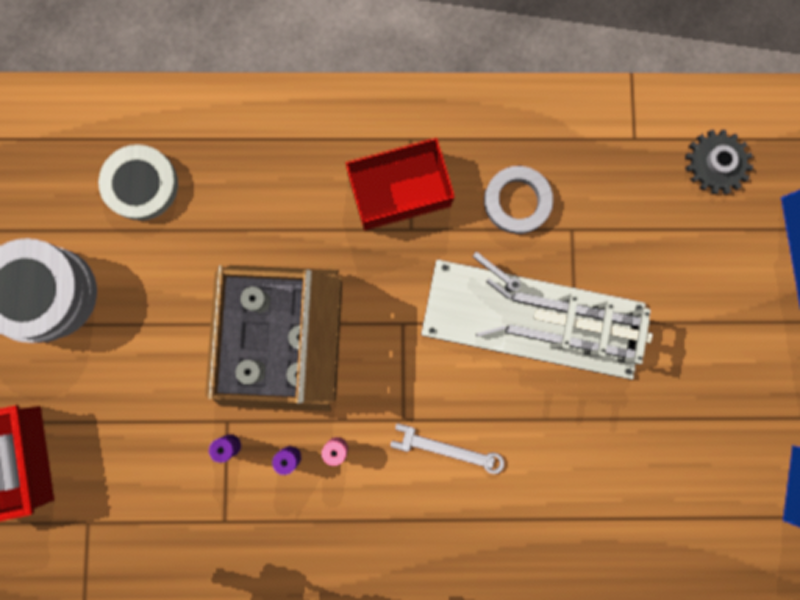

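View pics/side0.png

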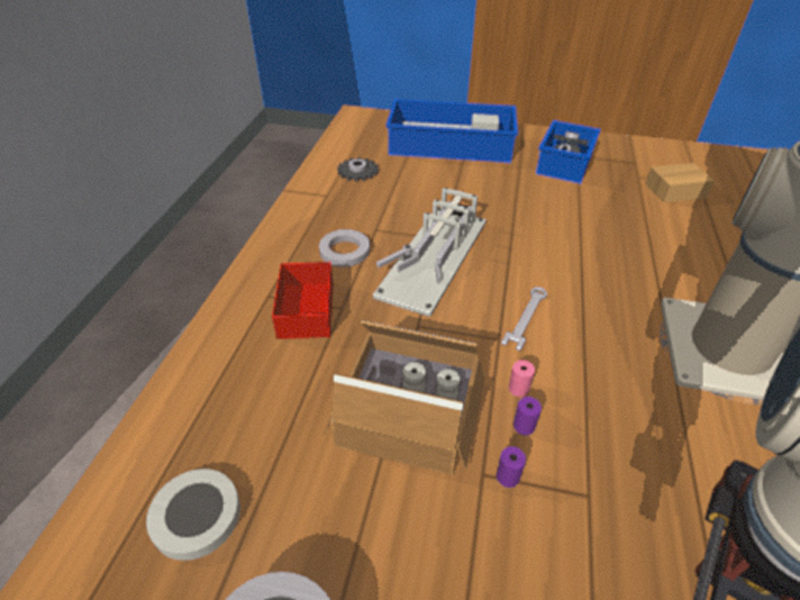

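The top view shows the carton at (215–340, 265–405) with four pillars visible: (252,298), (248,372), (295,337) and (295,375). The magazine is at (424–652, 261–378) with its keeper to the upper left. The pink and purple decoys are at v≈450. The side view agrees. Next I'll write helpers and measure.

```bash
cat > h.py <<'E'
from workcell import ctrl
import numpy as np, cv2
from scipy.spatial.transform import Rotation as Ro
def cam(n):
    d=ctrl.get_image(n); d['n']=n; d['R']=cv2.Rodrigues(d['rvec'])[0]; d['t']=np.array(d['tvec'],float).ravel(); return d
def ray(d,u,v):
    a=np.array([(u-d['cx'])/d['fx'],(v-d['cy'])/d['fy']])
    if d['n']=='wrist':
        r=np.hypot(*a); s=np.sin(r)/r if r>1e-9 else 1; c=np.array([a[0]*s,a[1]*s,np.cos(r)])
    else: c=np.array([a[0],a[1],1])
    return -d['R'].T@d['t'], d['R'].T@c
def onz(d,u,v,z):
    o,r=ray(d,u,v); return (o+r*(z-o[2])/r[2])
def proj(d,P):
    c=d['R']@np.array(P,float)+d['t']
    if d['n']=='wrist':
        r=np.hypot(c[0],c[1]); k=np.arctan2(r,c[2])/max(r,1e-9); return np.array([d['cx']+d['fx']*c[0]*k,d['cy']+d['fy']*c[1]*k])
    return np.array([d['cx']+d['fx']*c[0]/c[2],d['cy']+d['fy']*c[1]/c[2]])
def goto(P,yaw=None):
    """tool-axes shift (mm) from measured pose to world P; yaw = world angle of tool y"""
    o=ctrl.get_obs(); R=Ro.from_rotvec(o['orientation']).as_matrix()
    y=np.arctan2(R[1,1],R[0,1]); out=dict(pos=o['ee_pos'].round(1),ytool=round(y,3),t=o['t'])
    if yaw is not None:
        dt=(yaw-y+np.pi/2)%np.pi-np.pi/2; out['turn']=round(-dt,3); R=Ro.from_euler('z',dt).as_matrix()@R
    out['shift']=(R.T@(np.array(P)-o['ee_pos'])).round(1); return out
E
python3 - <<'E'
from h import *
d=cam('top');f=d['frame'];hsv=cv2.cvtColor(f,cv2.COLOR_BGR2HSV)
m=((hsv[...,1]<45)&(hsv[...,2]>150)).astype(np.uint8)
m[:, :265]=0;m[:160]=0;m[250:]=0
m=cv2.morphologyEx(m,cv2.MORPH_CLOSE,np.ones((7,7)))
n,l,s,c=cv2.connectedComponentsWithStats(m)
i=1+np.argmax(s[1:,4]);cn=cv2.findContours((l==i).astype(np.uint8),0,1)[0][0]
r=cv2.minAreaRect(cn);print(r)
b=cv2.boxPoints(r);P=np.array([onz(d,*p,12) for p in b]);print(b.round(1),P.round(1),np.linalg.norm(np.diff(P,axis=0),axis=1))
def up(x0,y0,x1,y1,w,h): return cv2.resize(f[y0:y1,x0:x1],(w,h),interpolation=cv2.INTER_CUBIC)
cv2.imwrite('pics/c1.png',np.hstack([up(128,160,228,270,380,418),up(264,158,424,268,418,418)]))
# pillars: light low-sat blobs in carton
g=((hsv[...,1]<60)&(hsv[...,2]>110)).astype(np.uint8);g[:,:140]=0;g[:,215:]=0;g[:170]=0;g[256:]=0
n,l,s,c=cv2.connectedComponentsWithStats(g)
for k in range(1,n):
    if s[k,4]>20: print(s[k],c[k].round(1),onz(d,*c[k],62).round(1))
E
```

```text
((345.7109375, 200.1233673095703), (144.10433959960938, 58.24946594238281), 11.888657569885254)
[[269.2 213.8]
 [281.2 156.8]
 [422.2 186.5]
 [410.2 243.5]] [[ 552.7   41.    12. ]
 [ 697.2    9.    12. ]
 [ 619.8 -347.    12. ]
 [ 477.1 -309.7   12. ]] [148.01936383 364.36711667 147.57041162]
[191 173   8  83 227] [194.6 214.4] [549.9 220.1  62. ]
[154 183  15  16 160] [160.9 190.6] [606.9 300.5  62. ]
[184 208   8  16  78] [187.8 215.2] [548. 236.  62.]
[151 230  15  16 169] [158.  237.7] [495.8 305.2  62. ]
[183 232   7  15  74] [186.5 239.2] [491.9 238.3  62. ]
```

View pics/c1.png

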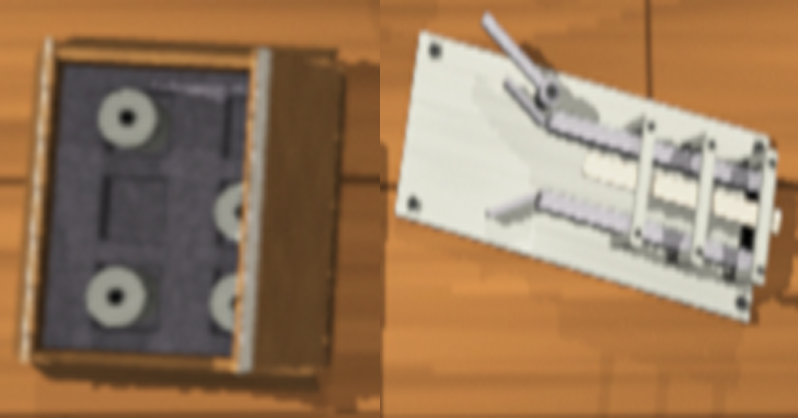

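The crop confirms four pillars: two in the left column and two partly under the right flap. It also gives magazine plate corners (421,31), (397,213) and (748,322), with the keeper arm pointing to (487,18). I'll compute the poses and the first move.

Run:
```python
from h import *
d=cam('top')
px=lambda a,b:(264+(a-380)/2.6125-.3,158+b/3.8-.3)
A,B,C=[onz(d,*px(*q),12)[:2] for q in((421,31),(397,213),(748,322))]
print(A,B,C,np.linalg.norm(A-B),np.linalg.norm(C-B))
for q in((487,18),(545,92)): print('keeper',onz(d,*px(*q),48))
ex=(C-B)/np.linalg.norm(C-B);ey=np.array([-ex[1],ex[0]])
print('yaw',np.arctan2(ex[1],ex[0]),'from AB',np.arctan2(*( -(A-B)[::-1]))if 0 else np.arctan2((A-B)[1],(A-B)[0])-np.pi/2)
print('mouth from AB',(A+B)/2+130*ex, 'from C',C-215*ex+62*ey)
cx=lambda a,b:(128+a/3.8-.3,160+b/3.8-.3)
for q in((60,60),(40,350),(335,50),(330,368)): print(q,onz(d,*cx(*q),70).round(1))
print(goto([552,265,300],np.pi/2-0.042))
w=cam('wrist');cv2.imwrite('pics/w0.png',w['frame']);print(-w['R'].T@w['t'],w['R'].T[:,2])
```

```text
[673.92005752  13.93158157] [552.76177608  38.44190427] [ 479.68174083 -295.70215869] 123.61264126510424 342.04231663581436
keeper [675.89623079 -44.87082639  48.        ]
keeper [627.77558217 -97.96128439  48.        ]
yaw -1.7861141027193654 from AB -1.7704024625283439
mouth from AB [ 585.56539278 -100.81136834] from C [586.1865144  -98.91360921]
(60, 60) [642.  340.3  70. ]
(40, 350) [463.7 348.3  70. ]
(335, 50) [647.6 169.6  70. ]
(330, 368) [451.7 171.8  70. ]
{'pos': array([230.4, 580.7, 241.2]), 'ytool': np.float64(1.193), 't': 0.2, 'turn': np.float64(-0.336), 'shift': array([-334.6, -301.9,  -58.5])}
[168.79095997 604.78763263 384.01570235] [ 0.2240409  -0.09217025 -0.97021148]
```

arm_command([
  {"linear": [0,0,0],"turn": -0.112},
  {"linear": [0,0,0],"turn": -0.112},
  {"linear": [0,0,0],"turn": -0.112},
  {"linear": [-0.024,-0.0215,-0.004],"turn": 0},
  {"linear": [-0.024,-0.0215,-0.004],"turn": 0},
  {"linear": [-0.024,-0.0215,-0.004],"turn": 0},
  {"linear": [-0.024,-0.0215,-0.004],"turn": 0},
  {"linear": [-0.024,-0.0215,-0.004],"turn": 0},
  {"linear": [-0.024,-0.0215,-0.004],"turn": 0},
  {"linear": [-0.024,-0.0215,-0.004],"turn": 0},
], jaw=-1)

```text
t: 1.25
ee_pos: [392.9, 422.5, 269.8]
orientation: [0.066, 3.141, 0.0]
ft_force: [0.2, -0.8, 0.5]
width: 11.0
grasp_force: 0.0
```

arm_command([
  {"linear": [-0.024,-0.0215,-0.004],"turn": 0},
  {"linear": [-0.024,-0.0215,-0.004],"turn": 0},
  {"linear": [-0.024,-0.0215,-0.004],"turn": 0},
  {"linear": [-0.024,-0.0215,-0.004],"turn": 0},
  {"linear": [-0.024,-0.0215,-0.004],"turn": 0},
  {"linear": [-0.024,-0.0215,-0.004],"turn": 0},
  {"linear": [-0.024,-0.0215,-0.004],"turn": 0},
  {"linear": [0,0,0],"turn": 0},
])

```text
t: 2.05
ee_pos: [556.2, 263.8, 298.1]
orientation: [0.071, 3.139, -0.0]
ft_force: [-0.6, 0.3, -0.2]
width: 0.7
grasp_force: 0.0
```

Run:
```python
from h import *
w=cam('wrist');cv2.imwrite('pics/w1.png',w['frame']);np.savez('w1.npz',**{k:w[k] for k in w})
print(-w['R'].T@w['t'],w['R'].T[:,2],{k:w[k] for k in('fx','fy','cx','cy')})
print(goto([552,265,300],np.pi/2-0.042))
for P in [(0,-38),(-56,-38),(-56,38),(56,38)]:
  print(P,proj(w,[549.7+.999*P[0]+.042*P[1],264.9-.042*P[0]+.999*P[1],62]))
```

```text
[489.65933147 266.55280317 440.83732812] [ 0.24299157 -0.01294789 -0.96994198] {'fx': 297.3186396354542, 'fy': 297.3186396354542, 'cx': 252.48223138156783, 'cy': 188.74532042238462}
{'pos': array([554.7, 265. , 297.7]), 'ytool': np.float64(1.526), 't': 2.1, 'turn': np.float64(-0.003), 'shift': array([ 2.7, -0.1, -2.3])}
(0, -38) [224.48437108 162.58447323]
(-56, -38) [223.74987447 119.17688412]
(-56, 38) [283.73576703 118.99703733]
(56, 38) [282.42580715 203.90627532]
```

View pics/w1.png

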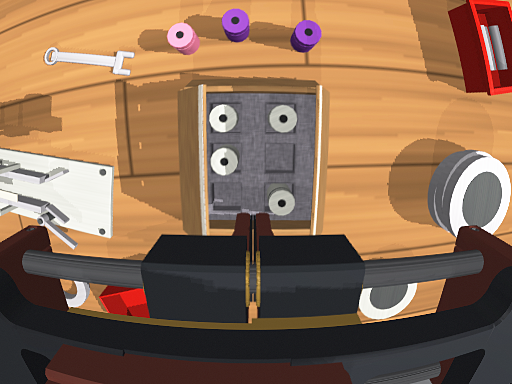

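The wrist view confirms the pillar positions within 1 px, with the projected tops at (223,118), (224,161), (283,119) and (281,203). The sixth pocket is empty. Both flap tips are visible, at u≈203 and u≈320. Now I'll swing the flaps.

arm_command([
  {"linear": [0,0,0.036],"turn": 0},
  {"linear": [0,0,0.036],"turn": 0},
  {"linear": [0,0,0.036],"turn": 0},
  {"linear": [0,0,0.036],"turn": 0},
  {"linear": [0,0,0.036],"turn": 0},
  {"linear": [0,0,0],"turn": 0},
])

```text
t: 2.7
ee_pos: [549.5, 265.5, 112.9]
orientation: [-0.064, -3.132, 0.006]
ft_force: [-0.1, -0.4, -0.6]
width: 0.5
grasp_force: 0.0
```

arm_command([
  {"linear": [0,0.014,0],"turn": 0},
  {"linear": [0,0.014,0],"turn": 0},
  {"linear": [0,0.014,0],"turn": 0},
  {"linear": [0,0.014,0],"turn": 0},
  {"linear": [0,0.014,0],"turn": 0},
  {"linear": [0,0.014,0],"turn": 0},
  {"linear": [0,0.014,0],"turn": 0},
  {"linear": [0,0.014,0],"turn": 0},
  {"linear": [0,0.014,0],"turn": 0},
  {"linear": [0,0.014,0.004],"turn": 0},
])

```text
t: 3.7
ee_pos: [559.9, 407.5, 114.1]
orientation: [0.066, 3.14, 0.001]
ft_force: [0.0, -0.2, -0.1]
width: 0.3
grasp_force: 0.2
```

Run:
```python
from h import *
o=ctrl.get_obs();print(o['ee_pos'],o['ft_force'],o['t'])
d=cam('side');cv2.imwrite('pics/s1.png',d['frame'][180:330,180:340].repeat(3,0).repeat(3,1))
```

```text
[559.90201363 407.50745515 114.06264423] [ 0.04246202 -0.23066076 -0.05729067] 3.7
```

View pics/s1.png

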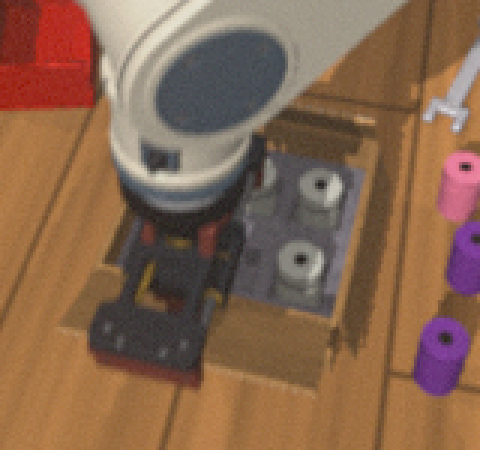

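The side crop shows the left flap folded out, near level, under the gripper. Now the right flap.

arm_command([
  {"linear": [0,-0.04,-0.002],"turn": 0},
  {"linear": [0,-0.04,0],"turn": 0},
  {"linear": [0,-0.04,0],"turn": 0},
  {"linear": [0,-0.04,0],"turn": 0},
  {"linear": [0,-0.014,0],"turn": 0},
  {"linear": [0,-0.014,0],"turn": 0},
  {"linear": [0,-0.014,0],"turn": 0},
  {"linear": [0,-0.014,0],"turn": 0},
  {"linear": [0,-0.014,0],"turn": 0},
  {"linear": [0,-0.014,0],"turn": 0},
])

```text
t: 4.75
ee_pos: [549.3, 161.7, 115.6]
orientation: [0.065, 3.141, 0.0]
ft_force: [-0.6, 1.1, -0.5]
width: 0.5
grasp_force: 0.5
```

arm_command([
  {"linear": [0,-0.014,0],"turn": 0},
  {"linear": [0,-0.014,0],"turn": 0},
  {"linear": [0,-0.014,0.002],"turn": 0},
  {"linear": [0,0,0],"turn": 0},
])

```text
t: 5.15
ee_pos: [547.1, 118.4, 113.4]
orientation: [-0.068, -3.14, 0.001]
ft_force: [-0.8, 0.2, 0.6]
width: 0.3
grasp_force: 0.0
```

arm_command([
  {"linear": [0,0.02,-0.04],"turn": 0},
  {"linear": [0,0.02,-0.04],"turn": 0},
  {"linear": [0,0.02,-0.04],"turn": 0},
  {"linear": [0,0.02,-0.04],"turn": 0},
  {"linear": [0,0,0],"turn": 0},
], jaw=0.3)

```text
t: 5.65
ee_pos: [553.9, 203.3, 279.8]
orientation: [0.062, 3.131, 0.007]
ft_force: [0.1, -0.4, 0.6]
width: 37.1
grasp_force: 0.0
```

Run:
```python
from h import *
o=ctrl.get_obs();print(o['ee_pos'],o['width'],o['t'])
d=cam('top');a=d['frame'][150:280,110:260].repeat(3,0).repeat(3,1)
w=cam('wrist');cv2.imwrite('pics/m2.png',cv2.resize(np.hstack([a,cv2.resize(w['frame'],(520,390))]),(800,322)))
```

```text
[553.85867713 203.32675024 279.7789681 ] 37.05349852906305 5.65
```

View pics/m2.png

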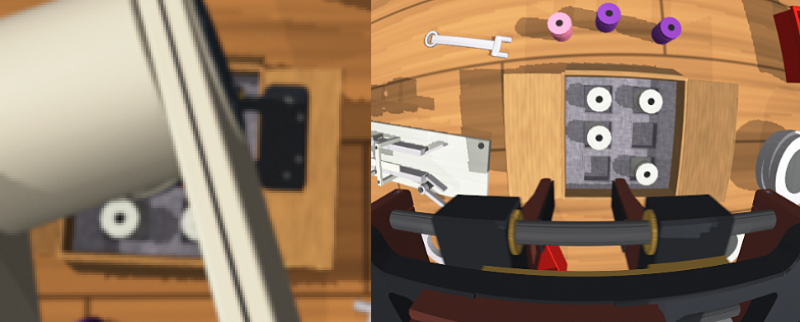

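The composite shows both flaps lying well out and the pillars clear. Now I'll locate the pillar tops precisely.

```bash
cat >> h.py <<'E'
def discs(w,z=62,box=(448,655,170,360)):
    """bright low-saturation round tops at height z inside world box -> centres"""
    hsv=cv2.cvtColor(w['frame'],cv2.COLOR_BGR2HSV); m=((hsv[...,1]<45)&(hsv[...,2]>170)).astype(np.uint8)
    m=cv2.morphologyEx(m,cv2.MORPH_CLOSE,np.ones((5,5)))
    n,l,s,c=cv2.connectedComponentsWithStats(m); out=[]
    for k in range(1,n):
        if s[k,4]<60: continue
        P=onz(w,*c[k],z)
        if box[0]<P[0]<box[1] and box[2]<P[1]<box[3]:
            cn=cv2.findContours((l==k).astype(np.uint8),0,1)[0][0]; e=cv2.fitEllipse(cn) if len(cn)>5 else None
            out.append((c[k].round(1),P[:2].round(1),int(s[k,4]),np.round(e[1],1) if e else None))
    return out
E
python3 - <<'E'
from h import *
w=cam('wrist')
for x in discs(w): print(*x)
print(goto([548,227,150],np.pi/2-.042))
E
```

```text
[270.5 116.1] [485.8 223.9] 952 [32.3 64. ]
[300.6  99. ] [466.1 260.6] 273 [12.9 35.1]
[291.6 159.8] [539.3 247.9] 3327 [ 52.8 128.6]
[245.7 137. ] [509.7 193.6] 303 [18.7 32.1]
[330.5 209.6] [605.2 298. ] 502 [24.2 26.6]
{'pos': array([550.3, 200.1, 273. ]), 'ytool': np.float64(1.529), 't': 5.8, 'turn': np.float64(0.001), 'shift': array([  3.3,  26.9, 123. ])}
```

Run:
```python
s=open('h.py').read()
s=s.replace("m=((hsv[...,1]<45)&(hsv[...,2]>170)).astype(np.uint8)\n    m=cv2.morphologyEx(m,cv2.MORPH_CLOSE,np.ones((5,5)))","m=((hsv[...,1]<45)&(hsv[...,2]>thr)).astype(np.uint8)").replace("box=(448,655,170,360)):","box=(448,655,170,360),thr=215):")
open('h.py','w').write(s)
from h import *
w=cam('wrist')
for x in discs(w): print(*x)
for P in [(0,-38),(-56,-38),(-56,38),(56,38)]:
  u=proj(w,[549.7+.999*P[0]+.042*P[1],264.9-.042*P[0]+.999*P[1],62]).round().astype(int);print(P,u,w['frame'][u[1]-12:u[1]+13:3,u[0]+7,1],w['frame'][u[1]-8,u[0]-20:u[0]+21:4,1])
```

```text
[274.2 121.3] [490.8 227.2] 606 [28.3 28.5]
[336.4 123.6] [494.8 303.1] 551 [26.7 27.5]
[274.2 167.4] [546.4 225.5] 578 [27.4 28.2]
[331.7 211. ] [605.3 298.3] 465 [23.6 26.2]
(0, -38) [275 169] [254 245 246 245 247 245 245 255 141] [ 97 100 255 245 248 246 246 245 228 165 164]
(-56, -38) [276 122] [247 249 248 247 249 248 244 251 105] [ 81  85 248 247 248 247 247 248  40 167 112]
(-56, 38) [338 124] [103 252 248 249 246 249 247 252  92] [109  75 255 245 248 250 249 251 105 112 107]
(56, 38) [333 212] [133 252 246 247 246 247 250 100  97] [100  75 150 242 246 247 249 250  94 100 102]
```

arm_command([
  {"linear": [0.0048,0.026,0.02],"turn": 0},
  {"linear": [0,0,0.04],"turn": 0},
  {"linear": [0,0,0.04],"turn": 0},
  {"linear": [0,0,0.04],"turn": 0},
  {"linear": [0,0,0.04],"turn": 0},
  {"linear": [0,0,0.02],"turn": 0},
  {"linear": [0,0,0],"turn": 0},
  {"linear": [0,0,0],"turn": 0},
])

```text
t: 6.65
ee_pos: [546.5, 225.6, 72.7]
orientation: [-0.067, -3.138, 0.002]
ft_force: [0.0, -0.8, -0.2]
width: 57.3
grasp_force: 0.0
```

Run:
```python
from h import *
for i in range(3):
    w=cam('wrist')
    print(goto([546.5,226,57],np.pi/2-.042))
o=ctrl.get_obs();print(o['width'],o['ft_force'])
cv2.imwrite('pics/w3.png',w['frame'])
```

```text
{'pos': array([547.3, 226.1,  73.9]), 'ytool': np.float64(1.529), 't': 6.7, 'turn': np.float64(-0.0), 'shift': array([ 0.8, -0.1, 16.9])}
{'pos': array([547.8, 226.3,  74.6]), 'ytool': np.float64(1.529), 't': 6.75, 'turn': np.float64(-0.0), 'shift': array([ 1.3, -0.4, 17.6])}
{'pos': array([548. , 226.5,  74.9]), 'ytool': np.float64(1.529), 't': 6.8, 'turn': np.float64(-0.0), 'shift': array([ 1.5, -0.6, 17.9])}
57.25898936405099 [0.66186182 0.78766101 0.63169569]
```

View pics/w3.png

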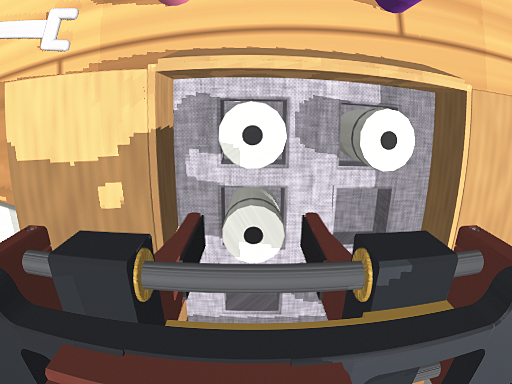

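The view shows pillar C at (253,235), centred between the fingers. I'll descend, grip and lift.

arm_command([
  {"linear": [0.001,0,0.009],"turn": 0},
  {"linear": [0,0,0.008],"turn": 0},
  {"linear": [0,0,0],"turn": 0},
  {"linear": [0,0,0],"turn": 0},
])

```text
t: 7.2
ee_pos: [545.9, 226.4, 56.4]
orientation: [-0.065, -3.14, 0.0]
ft_force: [0.4, 0.4, 0.1]
width: 57.1
grasp_force: 0.0
```

arm_command([
  {"linear": [0,0,0],"turn": 0},
  {"linear": [0,0,0],"turn": 0},
  {"linear": [0,0,0],"turn": 0},
  {"linear": [0,0,0],"turn": 0},
  {"linear": [0,0,0],"turn": 0},
  {"linear": [0,0,0],"turn": 0},
], jaw=-1)

```text
t: 7.8
ee_pos: [546.3, 226.5, 56.9]
orientation: [0.066, 3.141, 0.0]
ft_force: [0.0, 0.8, 1.4]
width: 35.8
grasp_force: 30.0
```

arm_command([
  {"linear": [0,0,-0.01],"turn": 0},
  {"linear": [0,0,-0.02],"turn": 0},
  {"linear": [0,0,-0.03],"turn": 0},
  {"linear": [0,0,-0.04],"turn": 0},
  {"linear": [0,0,-0.04],"turn": 0},
  {"linear": [0,0,0],"turn": 0},
])

```text
t: 8.4
ee_pos: [549.1, 227.6, 202.8]
orientation: [0.065, 3.132, 0.006]
ft_force: [0.2, -0.2, -1.6]
width: 35.4
grasp_force: 30.0
```

arm_command([
  {"linear": [0,0,0],"turn": 0.145},
  {"linear": [0,0,0],"turn": 0.145},
  {"linear": [0,0,0],"turn": 0.145},
  {"linear": [0,0,0],"turn": 0.145},
  {"linear": [0,0,0],"turn": 0.145},
  {"linear": [0,0,0],"turn": 0.145},
  {"linear": [0,0,0],"turn": 0.145},
  {"linear": [0,0,0],"turn": 0.145},
  {"linear": [0,0,0],"turn": 0.145},
  {"linear": [0,0,0],"turn": 0.145},
])

```text
t: 9.4
ee_pos: [545.5, 226.1, 195.9]
orientation: [-2.138, -2.301, 0.002]
ft_force: [-0.6, -1.0, -1.6]
width: 35.5
grasp_force: 30.0
```

arm_command([
  {"linear": [0,0,0],"turn": 0.145},
  {"linear": [0,0,0],"turn": 0.138},
  {"linear": [0,0,0],"turn": 0},
])

```text
t: 9.7
ee_pos: [545.5, 226.2, 196.0]
orientation: [-2.437, -1.982, 0.002]
ft_force: [-0.3, 0.5, -2.5]
width: 35.2
grasp_force: 30.0
```

```bash
cat >> h.py <<'E'
MO=np.array([586.,-100.]);MY=-1.775
def mag(x,y=0,z=0):
    c,s=np.cos(MY),np.sin(MY); return [MO[0]+c*x-s*y,MO[1]+s*x+c*y,z]
def inmag(P):
    c,s=np.cos(MY),np.sin(MY); d=np.array(P[:2])-MO; return np.array([c*d[0]+s*d[1],-s*d[0]+c*d[1]]).round(1)
E
python3 - <<'E'
from h import *
o=ctrl.get_obs();print(o['qpos'].round(2),o['width'],o['ft_force'])
print(goto(mag(-75,0,130),MY+np.pi/2))
E
```

```text
[ 0.37  0.43  1.74 -0.    0.97  0.58] 35.213701044866255 [-0.3186757   0.46443868 -2.46599661]
{'pos': array([545.5, 226.2, 196. ]), 'ytool': np.float64(-0.205), 't': 9.7, 'turn': np.float64(-0.001), 'shift': array([-236.1,  105.9,   66. ])}
```

Pillar C is gripped (35 mm) and lifted. I'll move it over the apron.

arm_command([
  {"linear": [-0.0295,0.0132,0],"turn": 0},
  {"linear": [-0.0295,0.0132,0],"turn": 0},
  {"linear": [-0.0295,0.0132,0],"turn": 0},
  {"linear": [-0.0295,0.0132,0],"turn": 0},
  {"linear": [-0.0295,0.0132,0],"turn": 0},
  {"linear": [-0.0295,0.0132,0],"turn": 0},
  {"linear": [-0.0295,0.0132,0],"turn": 0},
  {"linear": [-0.0295,0.0132,0],"turn": 0},
  {"linear": [0,0,0],"turn": 0},
  {"linear": [0,0,0],"turn": 0},
])

```text
t: 10.7
ee_pos: [601.3, -26.5, 196.2]
orientation: [-2.434, -1.984, 0.001]
ft_force: [0.5, -0.1, -2.6]
width: 35.4
grasp_force: 30.0
```

Run:
```python
from h import *
w=cam('wrist');cv2.imwrite('pics/w4.png',w['frame'])
print(goto(mag(-75,0,130),MY+np.pi/2))
for q in((-130,62),(-130,-62),(-46,42),(-46,-42),(0,62),(0,-62)): print(q,proj(w,mag(*q,12)).round(1))
```

```text
{'pos': array([601.2, -25.8, 196.2]), 'ytool': np.float64(-0.202), 't': 10.75, 'turn': np.float64(0.002), 'shift': array([-0.8,  0.2, 66.2])}
(-130, 62) [309.3 125.7]
(-130, -62) [197.1 125.7]
(-46, 42) [289.6 199. ]
(-46, -42) [216.6 199. ]
(0, 62) [304.6 235.6]
(0, -62) [201.6 235.5]
```

View pics/w4.png

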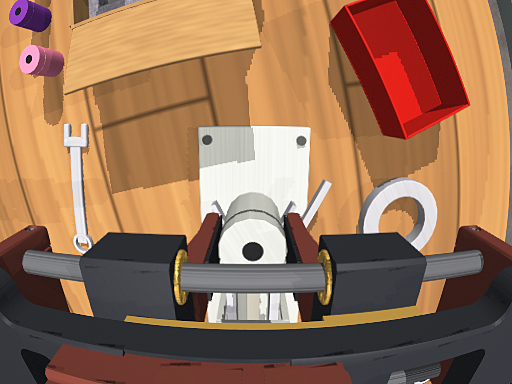

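The view shows the apron corners at (198,126) and (311,126), about 1 px off prediction. The keeper arm is right of the fingers and clear. I'll measure the lateral offset, then lower.

Run:
```python
from h import *
f=cv2.imread('pics/w4.png');w=cam('wrist')
f=w['frame'].astype(int);sat=f.max(2)-f.min(2)
for v in(130,140,150,165,180):
    r=sat[v];b=np.where(r[150:360]<45)[0]+150
    for u in (b[0]-.5,b[-1]+.5): print(v,u,inmag(onz(w,u,v,12)),end=' ')
    print()
c=sat[115:140,230:280].mean(1);v=115+np.where(c<60)[0][0]-.5;print(v,inmag(onz(w,255,v,12)))
```

```text
130 197.5 [-125.8  -61.9] 130 310.5 [-126.1   63.2] 
140 198.5 [-114.6  -61. ] 140 309.5 [-114.9   62.3] 
150 198.5 [-103.4  -61.3] 150 309.5 [-103.6   62.7] 
165 198.5 [-86.4 -61.9] 165 308.5 [-86.6  62.1] 
180 199.5 [-69.  -61.3] 180 325.5 [-69.4  82.9] 
126.5 [-129.     1.7]
```

arm_command([
  {"linear": [0,0,0.03],"turn": 0},
  {"linear": [0,0,0.03],"turn": 0},
  {"linear": [0,0,0.03],"turn": 0},
  {"linear": [0,0,0.025],"turn": 0},
  {"linear": [0,0,0.01],"turn": 0},
  {"linear": [0,0,0],"turn": 0},
  {"linear": [0,0,0],"turn": 0},
  {"linear": [0,0,0],"turn": 0},
])

```text
t: 11.6
ee_pos: [602.8, -25.9, 73.1]
orientation: [2.434, 1.983, 0.003]
ft_force: [-0.0, 0.8, -1.2]
width: 35.7
grasp_force: 30.0
```

Run:
```python
from h import *
o=ctrl.get_obs();print(goto(mag(-75,1,61),MY+np.pi/2),o['ft_force'],o['width'])
```

```text
{'pos': array([602.8, -25.9,  73.1]), 'ytool': np.float64(-0.203), 't': 11.6, 'turn': np.float64(0.001), 'shift': array([-1. , -0.5, 12.1])} [-0.00516846  0.75603819 -1.19926731] 35.675600618554775
```

The magazine model is good to about 1 mm.

arm_command([
  {"linear": [0,0,0.005],"turn": 0},
  {"linear": [0,0,0.004],"turn": 0},
  {"linear": [0,0,0.002],"turn": 0},
  {"linear": [0,0,0.001],"turn": 0},
  {"linear": [0,0,0],"turn": 0},
  {"linear": [0,0,0],"turn": 0},
])

```text
t: 12.2
ee_pos: [601.8, -26.1, 60.8]
orientation: [-2.436, -1.983, 0.0]
ft_force: [-3.8, 0.1, 11.0]
width: 35.1
grasp_force: 30.0
```

Run:
```python
from h import *
o=ctrl.get_obs();print(goto(mag(-75,1,61),MY+np.pi/2),o['ft_force'],o['width'])
```

```text
{'pos': array([601.8, -26.1,  60.8]), 'ytool': np.float64(-0.204), 't': 12.2, 'turn': np.float64(0.0), 'shift': array([-0.5,  0.5, -0.2])} [-3.79771756  0.13875162 10.97142898] 35.05030095511287
```

arm_command([
  {"linear": [0,0,0],"turn": 0},
  {"linear": [0,0,0],"turn": 0},
  {"linear": [0,0,0],"turn": 0},
  {"linear": [0,0,0],"turn": 0},
  {"linear": [0.01,0,0],"turn": 0},
  {"linear": [0.015,0,0],"turn": 0},
  {"linear": [0.02,0,0],"turn": 0},
  {"linear": [0,0,0],"turn": 0},
], jaw=0.3)

```text
t: 13.0
ee_pos: [611.6, 20.8, 59.8]
orientation: [2.433, 1.987, 0.001]
ft_force: [-0.2, 0.1, 0.2]
width: 56.7
grasp_force: 0.0
```

arm_command([
  {"linear": [0,0,0],"turn": 0},
  {"linear": [0,0,0],"turn": 0},
  {"linear": [0,0,0],"turn": 0},
  {"linear": [0,0,0],"turn": 0},
  {"linear": [0,0,0],"turn": 0},
  {"linear": [0,0,0],"turn": 0},
  {"linear": [0,0,0.01],"turn": 0},
  {"linear": [0,0,0.008],"turn": 0},
  {"linear": [0,0,0],"turn": 0},
], jaw=-1)

```text
t: 13.9
ee_pos: [609.7, 17.9, 39.9]
orientation: [-2.435, -1.982, 0.003]
ft_force: [-0.4, 0.2, -0.7]
width: 0.5
grasp_force: 0.0
```

Run:
```python
from h import *
o=ctrl.get_obs();print(goto(mag(12,0,43),MY+np.pi/2),inmag(o['ee_pos']),o['ft_force'],o['width'])
d=cam('top');f=d['frame'][140:260,255:430];cv2.imwrite('pics/t3.png',cv2.resize(f,(700,480),interpolation=cv2.INTER_CUBIC))
for q in((0,0),(-75,0)): print(proj(d,mag(*q,12)))
```

```text
{'pos': array([609.7,  17.9,  39.9]), 'ytool': np.float64(-0.204), 't': 13.9, 'turn': np.float64(0.0), 'shift': array([-132.3,    0.7,   -3. ])} [-120.3   -0.7] [-0.37000601  0.21148312 -0.74742525] 0.46591953018545146
[325.12100759 200.24846291]
[295.83910599 194.35419285]
```

View pics/t3.png

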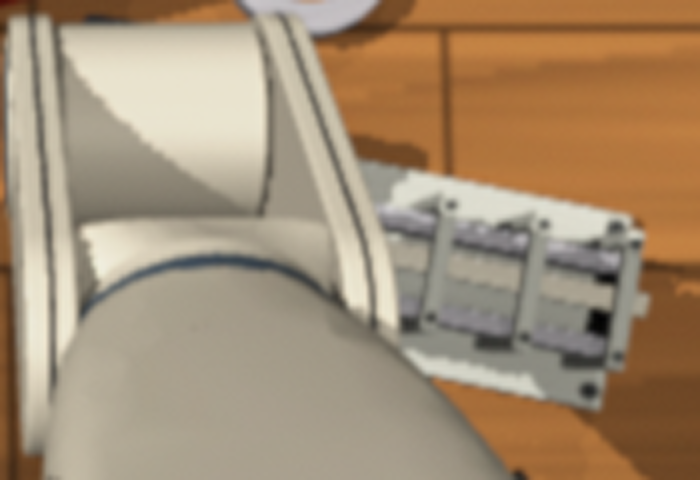

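The arm hides the apron from the top camera, so I'll push gently and watch the forces.

arm_command([
  {"linear": [-0.005,0.0007,-0.003],"turn": 0},
  {"linear": [-0.009,0,0],"turn": 0},
  {"linear": [-0.009,0,0],"turn": 0},
  {"linear": [-0.009,0,0],"turn": 0},
  {"linear": [-0.009,0,0],"turn": 0},
  {"linear": [-0.009,0,0],"turn": 0},
  {"linear": [-0.009,0,0],"turn": 0},
  {"linear": [-0.009,0,0],"turn": 0},
  {"linear": [-0.009,0,0],"turn": 0},
  {"linear": [-0.009,0,0],"turn": 0},
])

```text
t: 14.95
ee_pos: [594.0, -67.1, 44.7]
orientation: [-2.436, -1.984, 0.0]
ft_force: [-0.3, 0.5, 1.6]
width: 0.4
grasp_force: 0.6
```

arm_command([
  {"linear": [-0.009,0,0],"turn": 0},
  {"linear": [-0.009,0,0],"turn": 0},
  {"linear": [-0.009,0,0],"turn": 0},
  {"linear": [-0.009,0,0],"turn": 0},
  {"linear": [-0.008,0,0],"turn": 0},
  {"linear": [0,0,0],"turn": 0},
])

```text
t: 15.55
ee_pos: [584.9, -110.6, 44.6]
orientation: [2.437, 1.982, -0.0]
ft_force: [0.1, 0.7, 0.6]
width: 0.4
grasp_force: 0.0
```

Run:
```python
from h import *
o=ctrl.get_obs();print(goto(mag(12,0,43),MY+np.pi/2),inmag(o['ee_pos']),o['ft_force'],o['width'])
d=cam('side');f=d['frame'][110:220,225:325];w=cam('wrist')['frame'];cv2.imwrite('pics/s4.png',np.hstack([cv2.resize(f,(350,384),interpolation=cv2.INTER_CUBIC),w[:,40:480]]))
```

```text
{'pos': array([ 584.9, -110.6,   44.6]), 'ytool': np.float64(-0.205), 't': 15.55, 'turn': np.float64(-0.001), 'shift': array([-1.4, -1.1,  1.6])} [10.6  1.1] [0.08709928 0.71236058 0.59186671] 0.35947589331933355
```

View pics/s4.png

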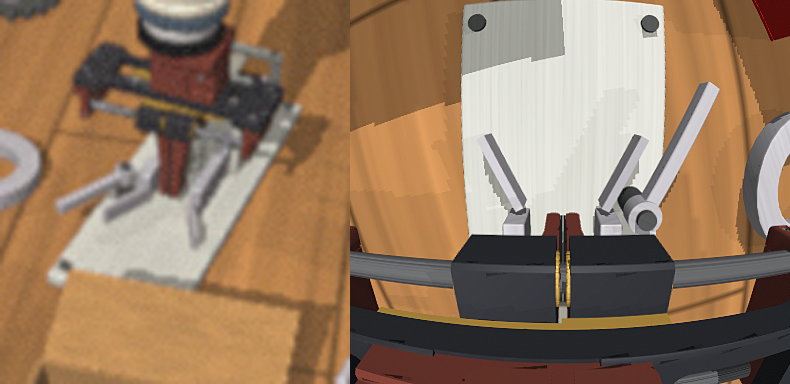

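The apron is empty and the fingers are centred in the mouth at (560,225), so the pillar is in the lane. Retreat and go for pillar A.

arm_command([
  {"linear": [0.02,0,0],"turn": 0},
  {"linear": [0.02,0,0],"turn": 0},
  {"linear": [0,0,-0.03],"turn": 0},
  {"linear": [0,0,-0.04],"turn": 0},
  {"linear": [0,0,-0.04],"turn": 0},
  {"linear": [0,0,-0.04],"turn": 0},
  {"linear": [0.03,-0.0176,0],"turn": 0},
  {"linear": [0.03,-0.0176,0],"turn": 0},
  {"linear": [0.03,-0.0176,0],"turn": 0},
  {"linear": [0.03,-0.0176,0],"turn": 0},
])

```text
t: 16.65
ee_pos: [548.0, 62.9, 194.8]
orientation: [2.436, 1.984, 0.0]
ft_force: [-0.1, 0.3, -0.8]
width: 0.3
grasp_force: 0.0
```

arm_command([
  {"linear": [0.03,-0.0176,0],"turn": 0},
  {"linear": [0.03,-0.0176,0],"turn": 0},
  {"linear": [0.03,-0.0176,0],"turn": 0},
  {"linear": [0.03,-0.0176,0],"turn": 0},
  {"linear": [0.03,-0.0176,0],"turn": 0},
  {"linear": [0,0,0],"turn": -0.1445},
  {"linear": [0,0,0],"turn": -0.1445},
  {"linear": [0,0,0],"turn": -0.1445},
  {"linear": [0,0,0],"turn": -0.1445},
  {"linear": [0,0,0],"turn": -0.1445},
], jaw=0.3)

```text
t: 17.65
ee_pos: [492.6, 226.5, 194.6]
orientation: [-1.569, -2.722, 0.0]
ft_force: [-0.2, 0.7, -1.2]
width: 57.0
grasp_force: 0.0
```

arm_command([
  {"linear": [0,0,0],"turn": -0.1445},
  {"linear": [0,0,0],"turn": -0.1445},
  {"linear": [0,0,0],"turn": -0.1445},
  {"linear": [0,0,0],"turn": -0.1445},
  {"linear": [0,0,0],"turn": -0.1445},
  {"linear": [0,0,0],"turn": -0.1445},
  {"linear": [0,0,0],"turn": -0.1445},
  {"linear": [0,0,0],"turn": 0},
  {"linear": [0,0,0],"turn": 0},
])

```text
t: 18.55
ee_pos: [492.8, 226.4, 194.6]
orientation: [-0.07, -3.141, 0.0]
ft_force: [0.3, -0.0, 0.2]
width: 57.4
grasp_force: 0.0
```

```bash
cat >> h.py <<'E'
def lane(d):
    """grey round tops (z=66) over the magazine, top camera: profile of brightness along lane axis"""
    out=[]
    for x in range(-120,80,6):
        u=proj(d,mag(x,0,66)).round().astype(int); out.append((x,int(d['frame'][u[1],u[0]].mean())))
    return out
E
python3 - <<'E'
from h import *
o=ctrl.get_obs();print(goto([490.8,227.2,57],np.pi/2-.042),o['width'])
w=cam('wrist')
for x in discs(w): print(*x)
d=cam('top');cv2.imwrite('pics/t5.png',cv2.resize(d['frame'][140:260,255:430],(700,480),interpolation=cv2.INTER_CUBIC))
E
```

```text
{'pos': array([492.8, 226.4, 194.6]), 'ytool': np.float64(1.527), 't': 18.55, 'turn': np.float64(-0.002), 'shift': array([  2. ,   0.7, 137.6])} 57.38434413317912
[282.6 155.6] [464.3 255. ] 77 [ 8.6 15. ]
[304.8 153.6] [463.1 276.2] 62 [ 6.6 13.1]
[254.6 185.8] [492.2 227.6] 1040 [35.8 41.3]
[332.6 184.9] [494.6 303.7] 877 [33.2 35.2]
[280.8 205.6] [513.  252.2] 81 [ 8.4 17.7]
[223.8 216.5] [521.8 196. ] 73 [ 7.1 15.4]
[284.1 221.7] [529.9 255.2] 108 [13.1 16.5]
[296.9 225.5] [534.7 268. ] 69 [ 9.2 17.7]
[294.4 247. ] [558.3 265.6] 100 [13.3 19.1]
[220.2 258.4] [568.  188.5] 81 [ 7.2 17.5]
```

View pics/t5.png

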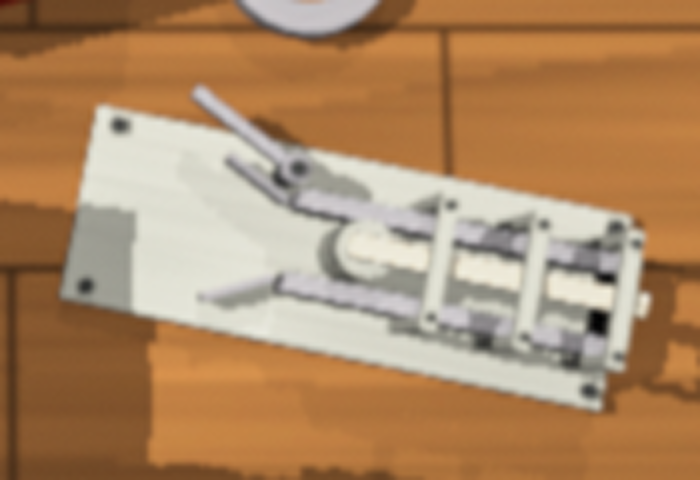

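The pillar stands upright in the lane, with its top at (365,248) under the strip front. Now grasp pillar A and carry it over.

arm_command([
  {"linear": [0.0013,0.001,0.03],"turn": 0},
  {"linear": [0,0,0.035],"turn": 0},
  {"linear": [0,0,0.035],"turn": 0},
  {"linear": [0,0,0.025],"turn": 0},
  {"linear": [0,0,0.012],"turn": 0},
  {"linear": [0,0,0],"turn": 0},
  {"linear": [0,0,0],"turn": 0},
])

```text
t: 19.35
ee_pos: [492.2, 227.5, 58.3]
orientation: [0.065, 3.14, 0.001]
ft_force: [-0.5, -1.0, 0.1]
width: 57.2
grasp_force: 0.0
```

arm_command([
  {"linear": [0,0,0],"turn": 0},
  {"linear": [0,0,0],"turn": 0},
  {"linear": [0,0,0],"turn": 0},
  {"linear": [0,0,0],"turn": 0},
  {"linear": [0,0,0],"turn": 0},
  {"linear": [0,0,0],"turn": 0},
], jaw=-1)

```text
t: 19.95
ee_pos: [492.3, 227.5, 58.6]
orientation: [0.064, 3.14, 0.001]
ft_force: [-0.1, 0.4, 7.2]
width: 35.3
grasp_force: 30.0
```

arm_command([
  {"linear": [0,0,-0.01],"turn": 0},
  {"linear": [0,0,-0.02],"turn": 0},
  {"linear": [0,0,-0.03],"turn": 0},
  {"linear": [0,0,-0.04],"turn": 0},
  {"linear": [0,0,-0.04],"turn": 0},
  {"linear": [0,0,0],"turn": 0.1445},
  {"linear": [0,0,0],"turn": 0.1445},
  {"linear": [0,0,0],"turn": 0.1445},
  {"linear": [0,0,0],"turn": 0.1445},
  {"linear": [0,0,0],"turn": 0.1445},
])

```text
t: 20.95
ee_pos: [491.3, 227.1, 198.1]
orientation: [-1.179, -2.912, 0.0]
ft_force: [-0.0, -0.8, -1.7]
width: 35.5
grasp_force: 30.0
```

arm_command([
  {"linear": [0,0,0],"turn": 0.1445},
  {"linear": [0,0,0],"turn": 0.1445},
  {"linear": [0,0,0],"turn": 0.1445},
  {"linear": [0,0,0],"turn": 0.1445},
  {"linear": [0,0,0],"turn": 0.1445},
  {"linear": [0,0,0],"turn": 0.1445},
  {"linear": [0,0,0],"turn": 0.1445},
  {"linear": [0,0,0],"turn": 0},
])

```text
t: 21.75
ee_pos: [491.3, 227.1, 197.9]
orientation: [-2.437, -1.982, 0.001]
ft_force: [0.0, 1.4, -1.1]
width: 35.4
grasp_force: 30.0
```

arm_command([
  {"linear": [-0.025,0.0176,0],"turn": 0},
  {"linear": [-0.025,0.0176,0],"turn": 0},
  {"linear": [-0.025,0.0176,0],"turn": 0},
  {"linear": [-0.025,0.0176,0],"turn": 0},
  {"linear": [-0.025,0.0176,0],"turn": 0},
  {"linear": [-0.025,0.0176,0],"turn": 0},
  {"linear": [-0.025,0.0176,0],"turn": 0},
  {"linear": [-0.025,0.0176,0],"turn": 0},
  {"linear": [-0.025,0.0176,0],"turn": 0},
  {"linear": [0,0,0],"turn": 0},
])

```text
t: 22.75
ee_pos: [602.4, -28.1, 198.0]
orientation: [2.434, 1.984, 0.001]
ft_force: [0.2, -0.2, -1.6]
width: 35.6
grasp_force: 30.0
```

Run:
```python
from h import *
o=ctrl.get_obs();print(goto(mag(-75,1,61),MY+np.pi/2),o['ft_force'],o['width'])
```

```text
{'pos': array([602.4, -28.1, 198. ]), 'ytool': np.float64(-0.203), 't': 22.75, 'turn': np.float64(0.001), 'shift': array([  1.4,  -0.7, 137. ])} [ 0.17335777 -0.22897768 -1.64743222] 35.589770684439905
```

arm_command([
  {"linear": [0.0014,-0.0007,0.03],"turn": 0},
  {"linear": [0,0,0.03],"turn": 0},
  {"linear": [0,0,0.03],"turn": 0},
  {"linear": [0,0,0.025],"turn": 0},
  {"linear": [0,0,0.01],"turn": 0},
  {"linear": [0,0,0],"turn": 0},
  {"linear": [0,0,0.004],"turn": 0},
  {"linear": [0,0,0.003],"turn": 0},
  {"linear": [0,0,0],"turn": 0},
  {"linear": [0,0,0],"turn": 0},
])

```text
t: 23.75
ee_pos: [601.2, -23.7, 66.4]
orientation: [2.435, 1.983, 0.001]
ft_force: [-0.1, 0.2, -1.7]
width: 35.6
grasp_force: 30.0
```

Run:
```python
from h import *
o=ctrl.get_obs();print(goto(mag(-75,0,62.5),MY+np.pi/2),inmag(o['ee_pos']),o['ft_force'],o['width'])
```

```text
{'pos': array([601.2, -23.7,  66.4]), 'ytool': np.float64(-0.204), 't': 23.75, 'turn': np.float64(0.0), 'shift': array([-2.8,  0.6,  3.9])} [-77.8  -0.6] [-0.05943019  0.17814007 -1.67492331] 35.59673438503828
```

arm_command([
  {"linear": [0,0.0006,0.002],"turn": 0},
  {"linear": [0,0,0.0015],"turn": 0},
  {"linear": [0,0,0.001],"turn": 0},
  {"linear": [0,0,0],"turn": 0},
  {"linear": [0,0,0],"turn": 0},
])

```text
t: 24.25
ee_pos: [601.8, -23.8, 62.5]
orientation: [2.436, 1.983, 0.001]
ft_force: [-3.5, 0.1, 10.8]
width: 35.6
grasp_force: 30.0
```

arm_command([
  {"linear": [0,0,0],"turn": 0},
  {"linear": [0,0,0],"turn": 0},
  {"linear": [0,0,0],"turn": 0},
  {"linear": [0,0,0],"turn": 0},
  {"linear": [0.01,0,0],"turn": 0},
  {"linear": [0.015,0,0],"turn": 0},
  {"linear": [0.02,0,0],"turn": 0},
  {"linear": [0,0,0],"turn": 0},
], jaw=0.3)

```text
t: 25.05
ee_pos: [611.2, 23.1, 61.2]
orientation: [2.433, 1.987, 0.001]
ft_force: [-0.7, 0.0, 0.3]
width: 57.3
grasp_force: 0.0
```

arm_command([
  {"linear": [0,0,0],"turn": 0},
  {"linear": [0,0,0],"turn": 0},
  {"linear": [0,0,0],"turn": 0},
  {"linear": [0,0,0],"turn": 0},
  {"linear": [0,0,0],"turn": 0},
  {"linear": [0,0,0],"turn": 0},
  {"linear": [0,0,0.01],"turn": 0},
  {"linear": [0,0,0.008],"turn": 0},
  {"linear": [0,0,0],"turn": 0},
], jaw=-1)

```text
t: 25.95
ee_pos: [609.3, 20.3, 41.4]
orientation: [-2.435, -1.983, 0.003]
ft_force: [-1.0, -0.5, -0.2]
width: 0.3
grasp_force: 0.0
```

Run:
```python
from h import *
o=ctrl.get_obs();print(goto(mag(12,0,43),MY+np.pi/2),inmag(o['ee_pos']),o['ft_force'],o['width'])
```

```text
{'pos': array([609.3,  20.3,  41.4]), 'ytool': np.float64(-0.204), 't': 25.95, 'turn': np.float64(0.0), 'shift': array([-134.5,    1.6,   -1.5])} [-122.5   -1.6] [-1.0095081  -0.46675969 -0.19775144] 0.27490772482151027
```

arm_command([
  {"linear": [-0.009,0.0016,-0.001],"turn": 0},
  {"linear": [-0.009,0,0],"turn": 0},
  {"linear": [-0.009,0,0],"turn": 0},
  {"linear": [-0.009,0,0],"turn": 0},
  {"linear": [-0.009,0,0],"turn": 0},
  {"linear": [-0.009,0,0],"turn": 0},
  {"linear": [-0.009,0,0],"turn": 0},
  {"linear": [-0.009,0,0],"turn": 0},
  {"linear": [-0.009,0,0],"turn": 0},
  {"linear": [-0.009,0,0],"turn": 0},
])

```text
t: 26.95
ee_pos: [593.7, -68.9, 44.2]
orientation: [2.436, 1.984, 0.0]
ft_force: [-0.8, 1.8, -0.0]
width: 0.3
grasp_force: 0.4
```

arm_command([
  {"linear": [-0.009,0,0],"turn": 0},
  {"linear": [-0.009,0,0],"turn": 0},
  {"linear": [-0.009,0,0],"turn": 0},
  {"linear": [-0.009,0,0],"turn": 0},
  {"linear": [-0.008,0,0],"turn": 0},
  {"linear": [0,0,0],"turn": 0},
])

```text
t: 27.55
ee_pos: [584.7, -112.4, 44.2]
orientation: [2.437, 1.982, -0.0]
ft_force: [0.2, -0.1, 0.3]
width: 0.5
grasp_force: 0.0
```

Run:
```python
from h import *
o=ctrl.get_obs();print(inmag(o['ee_pos']),o['ee_pos'],o['ft_force'],o['width'])
w=cam('wrist')
print(discs(w,66,(560,700,-120,60),200))
cv2.imwrite('pics/w6.png',w['frame'])
```

```text
[12.4  1.2] [ 584.66314412 -112.42614498   44.15399856] [ 0.21456968 -0.11589067  0.26161489] 0.49479127751517216
[(array([254.7, 115.5]), array([598.4, -48.5]), 33498, array([180.9, 249.1])), (array([369.1, 150.8]), array([643.9, -71.8]), 1918, array([ 28.1, 166.6])), (array([299.8, 227.6]), array([608.1, -99.6]), 239, array([14.5, 23.3]))]
```

arm_command([
  {"linear": [0.02,0,0],"turn": 0},
  {"linear": [0.022,0,0],"turn": 0},
  {"linear": [0,0,-0.03],"turn": 0},
  {"linear": [0,0,-0.04],"turn": 0},
  {"linear": [0,0,-0.04],"turn": 0},
  {"linear": [0,0,-0.04],"turn": 0},
  {"linear": [0.0364,-0.0064,0],"turn": 0},
  {"linear": [0.0364,-0.0064,0],"turn": 0},
  {"linear": [0.0364,-0.0064,0],"turn": 0},
  {"linear": [0.0364,-0.0064,0],"turn": 0},
])

```text
t: 28.6
ee_pos: [597.7, 79.1, 194.4]
orientation: [2.436, 1.983, 0.0]
ft_force: [-0.2, -1.0, -0.6]
width: 0.4
grasp_force: 0.0
```

arm_command([
  {"linear": [0.0364,-0.0064,0],"turn": 0},
  {"linear": [0.0364,-0.0064,0],"turn": 0},
  {"linear": [0.0364,-0.0064,0],"turn": 0},
  {"linear": [0.0364,-0.0064,0],"turn": 0},
  {"linear": [0.0364,-0.0064,0],"turn": 0},
  {"linear": [0.0364,-0.0064,0],"turn": 0},
  {"linear": [0,0,0],"turn": -0.1445},
  {"linear": [0,0,0],"turn": -0.1445},
  {"linear": [0,0,0],"turn": -0.1445},
  {"linear": [0,0,0],"turn": -0.1445},
], jaw=0.3)

```text
t: 29.6
ee_pos: [604.1, 299.6, 193.9]
orientation: [-1.761, -2.602, 0.001]
ft_force: [-0.2, 0.3, -0.7]
width: 56.9
grasp_force: 0.0
```

arm_command([
  {"linear": [0,0,0],"turn": -0.1445},
  {"linear": [0,0,0],"turn": -0.1445},
  {"linear": [0,0,0],"turn": -0.1445},
  {"linear": [0,0,0],"turn": -0.1445},
  {"linear": [0,0,0],"turn": -0.1445},
  {"linear": [0,0,0],"turn": -0.1445},
  {"linear": [0,0,0],"turn": -0.1445},
  {"linear": [0,0,0],"turn": -0.1445},
  {"linear": [0,0,0],"turn": 0},
  {"linear": [0,0,0],"turn": 0},
])

```text
t: 30.6
ee_pos: [604.3, 299.4, 194.1]
orientation: [-0.07, -3.141, 0.0]
ft_force: [0.1, -0.7, 0.1]
width: 56.9
grasp_force: 0.0
```

Run:
```python
from h import *
o=ctrl.get_obs();print(goto([605.3,298.3,57],np.pi/2-.042),o['width'])
w=cam('wrist')
for x in discs(w,thr=220): 
    if x[2]>300: print(*x)
d=cam('top');cv2.imwrite('pics/t7.png',cv2.resize(np.vstack([d['frame'][140:260,255:430],w['frame'][100:320:2,100:450:2]]),(500,657)))
for P in((0,0),(40,0),(76,0)): print(proj(d,mag(*P,66)))
a=cv2.imread('pics/t5.png')
p=lambda f:[int(f[tuple(proj(d,mag(x,10,66)).round().astype(int)[::-1])].mean()) for x in range(0,200,6)]
print(p(d['frame']))
```

```text
{'pos': array([604.3, 299.4, 194.1]), 'ytool': np.float64(1.526), 't': 30.6, 'turn': np.float64(-0.002), 'shift': array([ -1. ,  -1.1, 137.1])} 56.93882796091753
[253.2  70.3] [495.4 304.1] 1040 [36.5 38. ]
[253.2 188.2] [605.9 299.2] 958 [35.5 36.2]
[329.7298793  198.40732688]
[346.30999536 201.74364317]
[361.24399251 204.74872092]
[202, 207, 183, 202, 137, 214, 219, 218, 218, 209, 135, 209, 220, 197, 223, 159, 134, 154, 164, 192, 139, 167, 143, 222, 206, 156, 150, 161, 154, 135, 30, 84, 204, 210]
```

arm_command([
  {"linear": [-0.0012,-0.0008,0.03],"turn": 0},
  {"linear": [0,0,0.035],"turn": 0},
  {"linear": [0,0,0.035],"turn": 0},
  {"linear": [0,0,0.025],"turn": 0},
  {"linear": [0,0,0.012],"turn": 0},
  {"linear": [0,0,0],"turn": 0},
  {"linear": [0,0,0],"turn": 0},
])

```text
t: 31.4
ee_pos: [606.3, 298.7, 58.1]
orientation: [0.065, 3.14, 0.001]
ft_force: [0.3, -0.7, -0.3]
width: 57.1
grasp_force: 0.0
```

arm_command([
  {"linear": [0,0,0],"turn": 0},
  {"linear": [0,0,0],"turn": 0},
  {"linear": [0,0,0],"turn": 0},
  {"linear": [0,0,0],"turn": 0},
  {"linear": [0,0,0],"turn": 0},
  {"linear": [0,0,0],"turn": 0},
], jaw=-1)

```text
t: 32.0
ee_pos: [606.2, 298.8, 58.2]
orientation: [0.064, 3.14, 0.001]
ft_force: [-0.2, 0.4, 7.2]
width: 35.7
grasp_force: 30.0
```

arm_command([
  {"linear": [0,0,-0.01],"turn": 0},
  {"linear": [0,0,-0.02],"turn": 0},
  {"linear": [0,0,-0.03],"turn": 0},
  {"linear": [0,0,-0.04],"turn": 0},
  {"linear": [0,0,-0.04],"turn": 0},
  {"linear": [0,0,0],"turn": 0.1445},
  {"linear": [0,0,0],"turn": 0.1445},
  {"linear": [0,0,0],"turn": 0.1445},
  {"linear": [0,0,0],"turn": 0.1445},
  {"linear": [0,0,0],"turn": 0.1445},
])

```text
t: 33.0
ee_pos: [605.3, 298.2, 197.4]
orientation: [-1.179, -2.912, 0.001]
ft_force: [0.1, -0.3, -1.1]
width: 35.5
grasp_force: 30.0
```

arm_command([
  {"linear": [0,0,0],"turn": 0.1445},
  {"linear": [0,0,0],"turn": 0.1445},
  {"linear": [0,0,0],"turn": 0.1445},
  {"linear": [0,0,0],"turn": 0.1445},
  {"linear": [0,0,0],"turn": 0.1445},
  {"linear": [0,0,0],"turn": 0.1445},
  {"linear": [0,0,0],"turn": 0.1445},
  {"linear": [0,0,0],"turn": 0},
])

```text
t: 33.8
ee_pos: [605.4, 298.2, 197.3]
orientation: [-2.437, -1.982, 0.001]
ft_force: [-0.2, -0.2, -1.5]
width: 35.2
grasp_force: 30.0
```

arm_command([
  {"linear": [-0.032,0.0062,0],"turn": 0},
  {"linear": [-0.032,0.0062,0],"turn": 0},
  {"linear": [-0.032,0.0062,0],"turn": 0},
  {"linear": [-0.032,0.0062,0],"turn": 0},
  {"linear": [-0.032,0.0062,0],"turn": 0},
  {"linear": [-0.032,0.0062,0],"turn": 0},
  {"linear": [-0.032,0.0062,0],"turn": 0},
  {"linear": [-0.032,0.0062,0],"turn": 0},
  {"linear": [-0.032,0.0062,0],"turn": 0},
  {"linear": [-0.031,0.0062,0],"turn": 0},
])

```text
t: 34.8
ee_pos: [601.4, -27.9, 197.4]
orientation: [-2.432, -1.989, 0.0]
ft_force: [-0.1, 0.4, -1.1]
width: 35.6
grasp_force: 30.0
```

arm_command([
  {"linear": [0,0,0.03],"turn": 0},
  {"linear": [0,0,0.03],"turn": 0},
  {"linear": [0,0,0.03],"turn": 0},
  {"linear": [0,0,0.025],"turn": 0},
  {"linear": [0,0,0.01],"turn": 0},
  {"linear": [0,0,0],"turn": 0},
  {"linear": [0,0,0],"turn": 0},
])

```text
t: 35.5
ee_pos: [602.4, -26.5, 73.1]
orientation: [2.434, 1.985, 0.001]
ft_force: [0.7, 0.5, -0.6]
width: 35.1
grasp_force: 30.0
```

Run:
```python
from h import *
o=ctrl.get_obs();print(goto(mag(-76,0,61),MY+np.pi/2),inmag(o['ee_pos']),o['ft_force'],o['width'])
```

```text
{'pos': array([602.4, -26.5,  73.1]), 'ytool': np.float64(-0.203), 't': 35.5, 'turn': np.float64(0.002), 'shift': array([ 0.7, -1.2, 12.1])} [-75.3   1.2] [ 0.70800819  0.5324179  -0.59922914] 35.1094422160067
```

arm_command([
  {"linear": [0,-0.001,0.005],"turn": 0},
  {"linear": [0,0,0.004],"turn": 0},
  {"linear": [0,0,0.002],"turn": 0},
  {"linear": [0,0,0],"turn": 0},
  {"linear": [0,0,0],"turn": 0},
])

```text
t: 36.0
ee_pos: [601.1, -26.2, 62.2]
orientation: [2.436, 1.984, 0.001]
ft_force: [-1.5, 0.9, 6.8]
width: 35.3
grasp_force: 30.0
```

Run:
```python
from h import *
o=ctrl.get_obs();print(goto(mag(-76,0,62),MY+np.pi/2),inmag(o['ee_pos']),o['ft_force'],o['width'])
```

```text
{'pos': array([601.1, -26.2,  62.2]), 'ytool': np.float64(-0.204), 't': 36.0, 'turn': np.float64(0.0), 'shift': array([0.7, 0.2, 0.2])} [-75.3  -0.2] [-1.50764883  0.86100122  6.81101394] 35.34709437216753
```

Seated. Release, back off and close as before, then push.

arm_command([
  {"linear": [0,0,0],"turn": 0},
  {"linear": [0,0,0],"turn": 0},
  {"linear": [0,0,0],"turn": 0},
  {"linear": [0,0,0],"turn": 0},
  {"linear": [0.01,0,0],"turn": 0},
  {"linear": [0.015,0,0],"turn": 0},
  {"linear": [0.02,0,0],"turn": 0},
  {"linear": [0,0,0],"turn": 0},
], jaw=0.3)

```text
t: 36.8
ee_pos: [610.6, 20.6, 61.3]
orientation: [2.434, 1.987, 0.001]
ft_force: [0.5, -0.3, -0.4]
width: 56.6
grasp_force: 0.0
```

arm_command([
  {"linear": [0,0,0],"turn": 0},
  {"linear": [0,0,0],"turn": 0},
  {"linear": [0,0,0],"turn": 0},
  {"linear": [0,0,0],"turn": 0},
  {"linear": [0,0,0],"turn": 0},
  {"linear": [0,0,0],"turn": 0},
  {"linear": [0,0,0.01],"turn": 0},
  {"linear": [0,0,0.008],"turn": 0},
  {"linear": [0,0,0],"turn": 0},
], jaw=-1)

```text
t: 37.7
ee_pos: [608.7, 17.7, 41.4]
orientation: [-2.435, -1.983, 0.003]
ft_force: [0.3, -0.3, -0.9]
width: 0.2
grasp_force: 0.0
```

Run:
```python
from h import *
o=ctrl.get_obs();print(goto(mag(12,0,43),MY+np.pi/2),inmag(o['ee_pos']),o['ft_force'],o['width'])
```

```text
{'pos': array([608.7,  17.7,  41.4]), 'ytool': np.float64(-0.204), 't': 37.7, 'turn': np.float64(0.0), 'shift': array([-131.9,    1.6,   -1.5])} [-119.9   -1.6] [ 0.27274929 -0.2679517  -0.91739751] 0.1811123066314342
```

arm_command([
  {"linear": [-0.009,0.0016,-0.001],"turn": 0},
  {"linear": [-0.009,0,0],"turn": 0},
  {"linear": [-0.009,0,0],"turn": 0},
  {"linear": [-0.009,0,0],"turn": 0},
  {"linear": [-0.009,0,0],"turn": 0},
  {"linear": [-0.009,0,0],"turn": 0},
  {"linear": [-0.009,0,0],"turn": 0},
  {"linear": [-0.009,0,0],"turn": 0},
  {"linear": [-0.009,0,0],"turn": 0},
  {"linear": [-0.009,0,0],"turn": 0},
])

```text
t: 38.7
ee_pos: [593.2, -71.4, 44.2]
orientation: [2.436, 1.984, 0.0]
ft_force: [0.2, 0.4, 0.7]
width: 0.3
grasp_force: 0.4
```

arm_command([
  {"linear": [-0.009,0,0],"turn": 0},
  {"linear": [-0.009,0,0],"turn": 0},
  {"linear": [-0.009,0,0],"turn": 0},
  {"linear": [-0.009,0,0],"turn": 0},
  {"linear": [-0.006,0,0],"turn": 0},
  {"linear": [0,0,0],"turn": 0},
])

```text
t: 39.3
ee_pos: [584.5, -112.8, 44.1]
orientation: [2.437, 1.983, -0.001]
ft_force: [0.2, -1.0, -0.4]
width: 0.5
grasp_force: 0.0
```

arm_command([
  {"linear": [0.02,0,0],"turn": 0},
  {"linear": [0.022,0,0],"turn": 0},
  {"linear": [0,0,-0.03],"turn": 0},
  {"linear": [0,0,-0.04],"turn": 0},
  {"linear": [0,0,-0.04],"turn": 0},
  {"linear": [0,0,-0.04],"turn": 0},
  {"linear": [0.0347,-0.0172,0],"turn": 0},
  {"linear": [0.0347,-0.0172,0],"turn": 0},
  {"linear": [0.0347,-0.0172,0],"turn": 0},
  {"linear": [0.0347,-0.0172,0],"turn": 0},
])

```text
t: 40.3
ee_pos: [553.3, 80.3, 194.3]
orientation: [2.436, 1.983, -0.0]
ft_force: [-0.7, -0.3, 0.4]
width: 0.4
grasp_force: 0.0
```

arm_command([
  {"linear": [0.0347,-0.0172,0],"turn": 0},
  {"linear": [0.0347,-0.0172,0],"turn": 0},
  {"linear": [0.0347,-0.0172,0],"turn": 0},
  {"linear": [0.0347,-0.0172,0],"turn": 0},
  {"linear": [0.0347,-0.0172,0],"turn": 0},
  {"linear": [0.0347,-0.0172,0],"turn": 0},
  {"linear": [0,0,0],"turn": -0.1445},
  {"linear": [0,0,0],"turn": -0.1445},
  {"linear": [0,0,0],"turn": -0.1445},
  {"linear": [0,0,0],"turn": -0.1445},
], jaw=0.3)

```text
t: 41.3
ee_pos: [494.8, 304.0, 194.0]
orientation: [1.761, 2.601, -0.001]
ft_force: [-0.7, 0.1, -0.4]
width: 57.2
grasp_force: 0.0
```

arm_command([
  {"linear": [0,0,0],"turn": -0.1445},
  {"linear": [0,0,0],"turn": -0.1445},
  {"linear": [0,0,0],"turn": -0.1445},
  {"linear": [0,0,0],"turn": -0.1445},
  {"linear": [0,0,0],"turn": -0.1445},
  {"linear": [0,0,0],"turn": -0.1445},
  {"linear": [0,0,0],"turn": -0.1445},
  {"linear": [0,0,0],"turn": -0.1445},
  {"linear": [0,0,0],"turn": 0},
  {"linear": [0,0,0],"turn": 0},
])

```text
t: 42.3
ee_pos: [495.0, 303.9, 194.1]
orientation: [-0.07, -3.141, 0.0]
ft_force: [0.3, -0.3, 0.4]
width: 57.0
grasp_force: 0.0
```

Run:
```python
from h import *
o=ctrl.get_obs();print(goto([495.2,303.8,57],np.pi/2-.042),o['width'])
w=cam('wrist')
for x in discs(w,thr=220): 
    if x[2]>300: print(*x)
d=cam('top')
p=lambda f:[int(f[tuple(proj(d,mag(x,10,66)).round().astype(int)[::-1])].mean()) for x in range(0,200,6)]
print(p(d['frame']))
f=cv2.resize(d['frame'][140:260,255:430],(700,480),interpolation=cv2.INTER_CUBIC);cv2.imwrite('pics/t8.png',f)
```

```text
{'pos': array([495. , 303.9, 194.1]), 'ytool': np.float64(1.526), 't': 42.3, 'turn': np.float64(-0.003), 'shift': array([ -0.2,  -0. , 137.1])} 57.019994466143274
[256.2 183.3] [492.  306.7] 973 [35.9 36.4]
[207, 213, 188, 207, 151, 221, 223, 219, 222, 216, 134, 216, 226, 202, 227, 163, 92, 197, 224, 223, 224, 198, 138, 226, 211, 161, 152, 163, 158, 139, 31, 87, 209, 215]
```

arm_command([
  {"linear": [0.0024,0.0022,0.03],"turn": 0},
  {"linear": [0,0,0.035],"turn": 0},
  {"linear": [0,0,0.035],"turn": 0},
  {"linear": [0,0,0.025],"turn": 0},
  {"linear": [0,0,0.012],"turn": 0},
  {"linear": [0,0,0],"turn": 0},
  {"linear": [0,0,0],"turn": 0},
])

```text
t: 43.1
ee_pos: [493.3, 306.6, 57.9]
orientation: [0.065, 3.14, 0.001]
ft_force: [0.7, -0.5, 0.2]
width: 56.9
grasp_force: 0.0
```

arm_command([
  {"linear": [0,0,0],"turn": 0},
  {"linear": [0,0,0],"turn": 0},
  {"linear": [0,0,0],"turn": 0},
  {"linear": [0,0,0],"turn": 0},
  {"linear": [0,0,0],"turn": 0},
  {"linear": [0,0,0],"turn": 0},
], jaw=-1)

```text
t: 43.7
ee_pos: [493.3, 306.6, 58.1]
orientation: [0.064, 3.14, 0.001]
ft_force: [-0.6, -0.1, 6.7]
width: 35.5
grasp_force: 30.0
```

arm_command([
  {"linear": [0,0,-0.01],"turn": 0},
  {"linear": [0,0,-0.02],"turn": 0},
  {"linear": [0,0,-0.03],"turn": 0},
  {"linear": [0,0,-0.04],"turn": 0},
  {"linear": [0,0,-0.04],"turn": 0},
  {"linear": [0,0,0],"turn": 0.1445},
  {"linear": [0,0,0],"turn": 0.1445},
  {"linear": [0,0,0],"turn": 0.1445},
  {"linear": [0,0,0],"turn": 0.1445},
  {"linear": [0,0,0],"turn": 0.1445},
])

```text
t: 44.7
ee_pos: [492.3, 306.0, 197.5]
orientation: [-1.179, -2.912, 0.001]
ft_force: [0.7, -0.4, -0.8]
width: 34.9
grasp_force: 30.0
```

arm_command([
  {"linear": [0,0,0],"turn": 0.1445},
  {"linear": [0,0,0],"turn": 0.1445},
  {"linear": [0,0,0],"turn": 0.1445},
  {"linear": [0,0,0],"turn": 0.1445},
  {"linear": [0,0,0],"turn": 0.1445},
  {"linear": [0,0,0],"turn": 0.1445},
  {"linear": [0,0,0],"turn": 0.1445},
  {"linear": [0,0,0],"turn": 0},
])

```text
t: 45.5
ee_pos: [492.3, 306.0, 197.4]
orientation: [-2.437, -1.982, 0.001]
ft_force: [0.7, 0.8, -1.8]
width: 35.4
grasp_force: 30.0
```

arm_command([
  {"linear": [-0.0304,0.0174,0],"turn": 0},
  {"linear": [-0.0304,0.0174,0],"turn": 0},
  {"linear": [-0.0304,0.0174,0],"turn": 0},
  {"linear": [-0.0304,0.0174,0],"turn": 0},
  {"linear": [-0.0304,0.0174,0],"turn": 0},
  {"linear": [-0.0304,0.0174,0],"turn": 0},
  {"linear": [-0.0304,0.0174,0],"turn": 0},
  {"linear": [-0.0304,0.0174,0],"turn": 0},
  {"linear": [-0.0304,0.0174,0],"turn": 0},
  {"linear": [-0.029,0.0174,0],"turn": 0},
])

```text
t: 46.5
ee_pos: [601.8, -26.8, 197.4]
orientation: [-2.432, -1.989, 0.001]
ft_force: [0.0, 0.8, -1.2]
width: 35.5
grasp_force: 30.0
```

arm_command([
  {"linear": [0,0,0.03],"turn": 0},
  {"linear": [0,0,0.03],"turn": 0},
  {"linear": [0,0,0.03],"turn": 0},
  {"linear": [0,0,0.025],"turn": 0},
  {"linear": [0,0,0.01],"turn": 0},
  {"linear": [0,0,0],"turn": 0},
  {"linear": [0,0,0],"turn": 0},
])

```text
t: 47.2
ee_pos: [602.5, -25.3, 73.1]
orientation: [2.434, 1.985, 0.001]
ft_force: [0.2, 0.0, -0.8]
width: 35.3
grasp_force: 30.0
```

Run:
```python
from h import *
o=ctrl.get_obs();print(goto(mag(-76,0,61),MY+np.pi/2),inmag(o['ee_pos']),o['ft_force'],o['width'])
```

```text
{'pos': array([602.5, -25.3,  73.1]), 'ytool': np.float64(-0.203), 't': 47.2, 'turn': np.float64(0.002), 'shift': array([-0.5, -1. , 12.1])} [-76.5   1. ] [ 0.19685524  0.01022675 -0.843071  ] 35.31071031285421
```

arm_command([
  {"linear": [0,-0.001,0.005],"turn": 0},
  {"linear": [0,0,0.004],"turn": 0},
  {"linear": [0,0,0.002],"turn": 0},
  {"linear": [0,0,0],"turn": 0},
  {"linear": [0,0,0],"turn": 0},
])

```text
t: 47.7
ee_pos: [601.2, -25.1, 62.1]
orientation: [2.436, 1.984, 0.001]
ft_force: [-1.4, 0.9, 4.8]
width: 35.5
grasp_force: 30.0
```

arm_command([
  {"linear": [0,0,0],"turn": 0},
  {"linear": [0,0,0],"turn": 0},
  {"linear": [0,0,0],"turn": 0},
  {"linear": [0,0,0],"turn": 0},
  {"linear": [0.01,0,0],"turn": 0},
  {"linear": [0.015,0,0],"turn": 0},
  {"linear": [0.02,0,0],"turn": 0},
  {"linear": [0,0,0],"turn": 0},
], jaw=0.3)

```text
t: 48.5
ee_pos: [610.7, 21.7, 61.2]
orientation: [2.434, 1.987, 0.001]
ft_force: [-0.1, -0.2, -0.6]
width: 57.1
grasp_force: 0.0
```

arm_command([
  {"linear": [0,0,0],"turn": 0},
  {"linear": [0,0,0],"turn": 0},
  {"linear": [0,0,0],"turn": 0},
  {"linear": [0,0,0],"turn": 0},
  {"linear": [0,0,0],"turn": 0},
  {"linear": [0,0,0],"turn": 0},
  {"linear": [0,0,0.01],"turn": 0},
  {"linear": [0,0,0.008],"turn": 0},
  {"linear": [0,0,0],"turn": 0},
], jaw=-1)

```text
t: 49.4
ee_pos: [608.8, 18.9, 41.4]
orientation: [-2.435, -1.983, 0.004]
ft_force: [-0.4, 0.5, 0.7]
width: 0.3
grasp_force: 0.0
```

Run:
```python
from h import *
o=ctrl.get_obs();print(goto(mag(12,0,43),MY+np.pi/2),inmag(o['ee_pos']),o['ft_force'],o['width'])
```

```text
{'pos': array([608.8,  18.9,  41.4]), 'ytool': np.float64(-0.204), 't': 49.4, 'turn': np.float64(0.0), 'shift': array([-133.1,    1.8,   -1.5])} [-121.1   -1.8] [-0.39358563  0.45598299  0.6689309 ] 0.3355822927273897
```

arm_command([
  {"linear": [-0.009,0.0018,-0.001],"turn": 0},
  {"linear": [-0.009,0,0],"turn": 0},
  {"linear": [-0.009,0,0],"turn": 0},
  {"linear": [-0.009,0,0],"turn": 0},
  {"linear": [-0.009,0,0],"turn": 0},
  {"linear": [-0.009,0,0],"turn": 0},
  {"linear": [-0.009,0,0],"turn": 0},
  {"linear": [-0.009,0,0],"turn": 0},
  {"linear": [-0.009,0,0],"turn": 0},
  {"linear": [-0.009,0,0],"turn": 0},
])

```text
t: 50.4
ee_pos: [593.4, -70.3, 44.2]
orientation: [2.436, 1.984, 0.0]
ft_force: [0.7, 0.6, -0.3]
width: 0.5
grasp_force: 0.4
```

arm_command([
  {"linear": [-0.009,0,0],"turn": 0},
  {"linear": [-0.009,0,0],"turn": 0},
  {"linear": [-0.009,0,0],"turn": 0},
  {"linear": [-0.009,0,0],"turn": 0},
  {"linear": [-0.007,0,0],"turn": 0},
  {"linear": [0,0,0],"turn": 0},
])

```text
t: 51.0
ee_pos: [584.6, -112.8, 44.2]
orientation: [2.437, 1.983, -0.001]
ft_force: [0.8, 0.4, 0.5]
width: 0.4
grasp_force: 0.0
```

arm_command([
  {"linear": [0.02,0,0],"turn": 0},
  {"linear": [0.022,0,0],"turn": 0},
  {"linear": [0,0,-0.03],"turn": 0},
  {"linear": [0,0,-0.04],"turn": 0},
  {"linear": [0,0,-0.04],"turn": 0},
  {"linear": [0.04,0,0],"turn": 0},
  {"linear": [0.04,0,0],"turn": 0},
  {"linear": [0.04,0,0],"turn": 0},
  {"linear": [0.04,0,0],"turn": 0},
  {"linear": [0,0,0],"turn": 0},
])

```text
t: 52.0
ee_pos: [626.5, 90.1, 154.3]
orientation: [2.432, 1.989, 0.002]
ft_force: [0.4, -0.8, -0.2]
width: 0.5
grasp_force: 0.0
```

Run:
```python
from h import *
o=ctrl.get_obs();print(goto(mag(-38,97,54),MY+np.pi/2),inmag(o['ee_pos']))
d=cam('top');f=d['frame']
print([int(f[tuple(proj(d,mag(x,10,66)).round().astype(int)[::-1])].mean()) for x in range(0,200,6)])
cv2.imwrite('pics/t9.png',cv2.resize(f[130:260,255:430],(800,594),interpolation=cv2.INTER_CUBIC))
prev=None
for th in np.arange(2.1,-.01,-.175):
    m=np.array([np.cos(th),-np.sin(th)]);p=np.array([-6,42])+50*np.array([-np.sin(th),-np.cos(th)])-(4+13.5*abs(m[1])+10*abs(m[0]))*m
    if prev is not None: print(round(th,2),p.round(1),'tool',(np.array([-1,1])*(p-prev)).round(1))
    else: print(p.round(1))
    prev=p
```

```text
{'pos': array([626.5,  90.1, 154.3]), 'ytool': np.float64(-0.2), 't': 52.0, 'turn': np.float64(0.004), 'shift': array([-156.5,   95.8,  100.3])} [-194.4    1.1]
[186, 191, 167, 179, 111, 133, 138, 134, 137, 131, 89, 175, 145, 109, 140, 123, 73, 128, 138, 141, 138, 122, 61, 140, 137, 135, 137, 122, 99, 82, 21, 36, 120, 132]
[-38.7  85.1]
1.92 [-45.9  78.2] tool [ 7.2 -6.9]
1.75 [-51.8  69.7] tool [ 5.9 -8.5]
1.58 [-55.9  59.8] tool [ 4.1 -9.9]
1.4 [-58.5  52.2] tool [ 2.6 -7.5]
1.22 [-59.8  44. ] tool [ 1.3 -8.3]
1.05 [-59.7  35.1] tool [-0.2 -8.9]
0.87 [-57.7  25.9] tool [-2.  -9.2]
0.7 [-53.8  16.9] tool [-3.9 -9. ]
0.52 [-47.9   8.5] tool [-5.9 -8.4]
0.35 [-40.1   1.2] tool [-7.8 -7.3]
0.17 [-30.7  -4.4] tool [-9.4 -5.6]
-0.0 [-20.  -8.] tool [-10.7  -3.6]
```

View pics/t9.png

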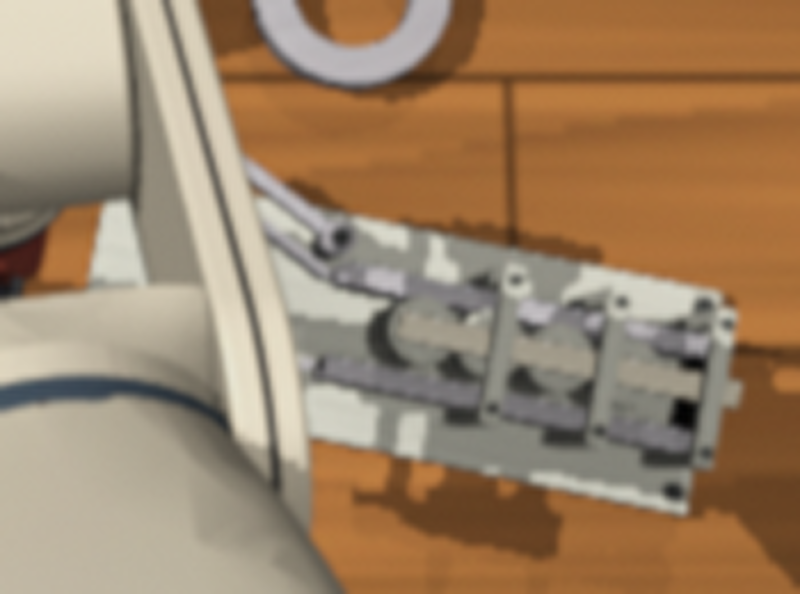

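The picture shows four pillars in single file in the lane, with the keeper still open at upper left. Go behind the keeper.

arm_command([
  {"linear": [-0.0266,0.0156,0],"turn": 0},
  {"linear": [-0.0266,0.0156,0],"turn": 0},
  {"linear": [-0.0266,0.0156,0],"turn": 0},
  {"linear": [-0.0266,0.0156,0],"turn": 0},
  {"linear": [-0.0266,0.0156,0],"turn": 0},
  {"linear": [-0.0266,0.0156,0],"turn": 0},
  {"linear": [0,0,0],"turn": 0},
  {"linear": [0,0,0.03],"turn": 0},
  {"linear": [0,0,0.02],"turn": 0},
  {"linear": [0,0,0],"turn": 0},
])

```text
t: 53.05
ee_pos: [682.0, -89.3, 100.9]
orientation: [-2.433, -1.98, 0.007]
ft_force: [-0.0, -0.8, 0.0]
width: 0.4
grasp_force: 0.0
```

Run:
```python
from h import *
o=ctrl.get_obs();print(goto(mag(-35,95,54),MY+np.pi/2),inmag(o['ee_pos']),o['ft_force'])
w=cam('wrist');cv2.imwrite('pics/w10.png',w['frame'])
```

```text
{'pos': array([682. , -89.3, 100.9]), 'ytool': np.float64(-0.205), 't': 53.05, 'turn': np.float64(-0.0), 'shift': array([ 5.1,  3.4, 46.9])} [-29.9  91.9] [-0.01751124 -0.83661403  0.0292379 ]
```

View pics/w10.png

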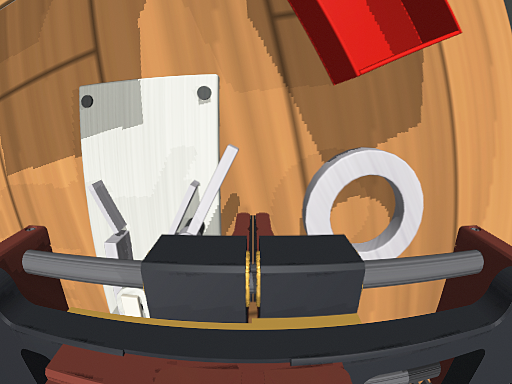

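The closed fingers at (253,225) sit between the keeper arm (right end at (235,150)) and the ring (from u≈305), all clear. Lower and sweep the arm.

arm_command([
  {"linear": [0.003,0.002,0.02],"turn": 0},
  {"linear": [0,0,0.02],"turn": 0},
  {"linear": [0,0,0.006],"turn": 0},
  {"linear": [0,0,0],"turn": 0},
  {"linear": [0.006,-0.009,0],"turn": 0},
  {"linear": [0.007,-0.007,0],"turn": 0},
  {"linear": [0.006,-0.0085,0],"turn": 0},
  {"linear": [0.004,-0.01,0],"turn": 0},
  {"linear": [0,0,0],"turn": 0},
])

```text
t: 54.0
ee_pos: [657.0, -55.9, 58.4]
orientation: [-2.434, -1.984, 0.001]
ft_force: [-0.3, 0.4, -0.0]
width: 0.4
grasp_force: 0.0
```

Run:
```python
from h import *
o=ctrl.get_obs();print(goto(mag(-56,60,54),MY+np.pi/2),inmag(o['ee_pos']),o['ft_force'])
```

```text
{'pos': array([657. , -55.9,  58.4]), 'ytool': np.float64(-0.203), 't': 54.0, 'turn': np.float64(0.001), 'shift': array([-1.6, -0.6,  4.4])} [-57.6  60.6] [-0.25355687  0.4343254  -0.00578391]
```

arm_command([
  {"linear": [0.002,-0.008,0.003],"turn": 0},
  {"linear": [0.001,-0.008,0],"turn": 0},
  {"linear": [0,-0.009,0],"turn": 0},
  {"linear": [-0.002,-0.009,0],"turn": 0},
  {"linear": [-0.004,-0.009,0],"turn": 0},
  {"linear": [-0.006,-0.0085,0],"turn": 0},
  {"linear": [-0.008,-0.007,0],"turn": 0},
  {"linear": [-0.0095,-0.0055,0],"turn": 0},
  {"linear": [0,0,0],"turn": 0},
])

```text
t: 54.9
ee_pos: [589.1, -71.2, 55.1]
orientation: [-2.437, -1.981, 0.002]
ft_force: [-0.2, -0.2, -0.5]
width: 0.4
grasp_force: 0.0
```

Run:
```python
from h import *
o=ctrl.get_obs();print(goto(mag(-20,-8,54),MY+np.pi/2),inmag(o['ee_pos']),o['ft_force'])
```

```text
{'pos': array([589.1, -71.2,  55.1]), 'ytool': np.float64(-0.205), 't': 54.9, 'turn': np.float64(-0.001), 'shift': array([-8.8, -5.2,  1.1])} [-28.8  -2.8] [-0.24727239 -0.22327923 -0.48010275]
```

Now a slow final push until contact force shows.

arm_command([
  {"linear": [-0.004,-0.003,0],"turn": 0},
  {"linear": [-0.003,-0.002,0],"turn": 0},
  {"linear": [-0.002,0,0],"turn": 0},
  {"linear": [0,0,0],"turn": 0},
  {"linear": [0,0,0],"turn": 0},
])

```text
t: 55.4
ee_pos: [583.6, -77.8, 55.1]
orientation: [-2.436, -1.984, 0.001]
ft_force: [0.3, 0.9, -0.7]
width: 0.1
grasp_force: 0.3
```

arm_command([
  {"linear": [-0.001,0,0],"turn": 0},
  {"linear": [0,0,0],"turn": 0},
  {"linear": [0,0,0],"turn": 0},
])

```text
t: 55.7
ee_pos: [583.6, -78.0, 55.1]
orientation: [-2.436, -1.983, -0.001]
ft_force: [-0.3, 5.4, -0.7]
width: 0.5
grasp_force: 2.8
```

Run:
```python
from h import *
o=ctrl.get_obs();print(inmag(o['ee_pos']),o['ft_force'])
```

```text
[-21.1  -6.8] [-0.26882934  5.37865827 -0.71573425]
```

arm_command([
  {"linear": [-0.001,0,0],"turn": 0},
  {"linear": [0,0,0],"turn": 0},
  {"linear": [0,0,0],"turn": 0},
])

```text
t: 56.0
ee_pos: [583.6, -78.1, 55.1]
orientation: [-2.435, -1.983, -0.002]
ft_force: [1.5, 10.3, 0.0]
width: 0.5
grasp_force: 5.1
```

arm_command([
  {"linear": [0.01,0,0],"turn": 0},
  {"linear": [0.02,0,0],"turn": 0},
  {"linear": [0.02,0,0],"turn": 0},
  {"linear": [0,0,-0.04],"turn": 0},
  {"linear": [0,0,-0.04],"turn": 0},
  {"linear": [0,0,-0.04],"turn": 0},
  {"linear": [0,0,-0.04],"turn": 0},
  {"linear": [0.03,-0.03,0],"turn": 0},
  {"linear": [0.03,-0.03,0],"turn": 0},
  {"linear": [0.03,-0.03,0],"turn": 0},
])

```text
t: 57.0
ee_pos: [523.0, 76.4, 215.7]
orientation: [2.436, 1.982, 0.001]
ft_force: [-0.4, -0.2, -1.1]
width: 0.4
grasp_force: 0.0
```

arm_command([
  {"linear": [0.03,-0.03,0],"turn": 0},
  {"linear": [0.03,-0.03,0],"turn": 0},
  {"linear": [0.03,-0.03,0],"turn": 0},
  {"linear": [0.03,-0.03,0],"turn": 0},
  {"linear": [0.03,-0.03,0],"turn": 0},
  {"linear": [0.03,0,0],"turn": 0},
  {"linear": [0.03,0,0],"turn": 0},
  {"linear": [0.03,0,0],"turn": 0},
  {"linear": [0.03,0,0],"turn": 0},
  {"linear": [0,0,0],"turn": 0},
])

```text
t: 58.0
ee_pos: [432.2, 373.6, 215.4]
orientation: [2.434, 1.987, 0.004]
ft_force: [-0.8, 0.4, -0.2]
width: 0.4
grasp_force: 0.0
```

Run:
```python
from h import *
d=cam('top');f=d['frame'];s=cam('side')['frame']
cv2.imwrite('pics/fin.png',np.hstack([cv2.resize(f[125:285,105:425],(440,220),interpolation=cv2.INTER_CUBIC),np.zeros((220,0,3),np.uint8)]) if 0 else np.vstack([cv2.resize(f[125:275,265:425],(400,375),interpolation=cv2.INTER_CUBIC),cv2.resize(f[150:275,105:265],(400,224))]) if 0 else np.hstack([cv2.resize(f[140:260,265:425],(480,360),interpolation=cv2.INTER_CUBIC),cv2.resize(s[110:310,165:345],(320,360),interpolation=cv2.INTER_CUBIC)]))
```

```text
(no output)
```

View pics/fin.png

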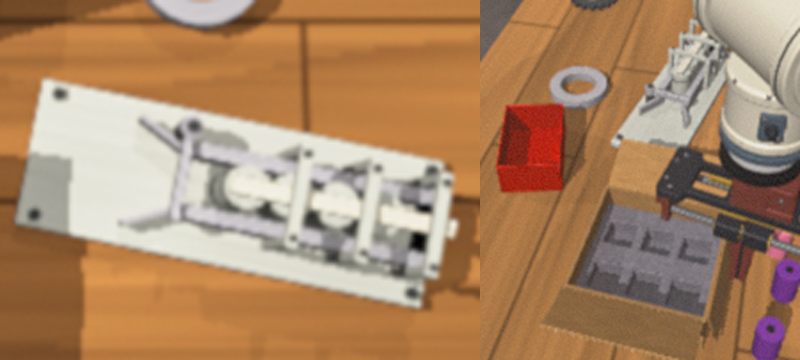

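The final view shows the carton empty with both flaps out and the pillars in file. The keeper lies straight across the mouth, from (190,130) to (178,215), and the bystanders are unmoved.

```bash
python3 -c "
from workcell import ctrl
print(ctrl.close_job())"
```

```text
the job is handed in; nothing more can be done
None
```

Job handed in, result not reported back: both flaps are swung right back, all four pillars found stand in single file in the magazine, and the keeper is shut; the ring, bin and wrench were left alone.

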